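# Set up the coupon jig on the welding bench

### The job

Get the welding jig ready for tacking: walk the heavy jig forward across the bench with short alternate pushes on its two rear corners, never leaning on its plastic switch box and never letting it slew more than about 15 degrees from square, until its front edge bears squarely against the fence with its keeper eye in line with the barrel bolt, then slide the bolt fully home through the eye. Next lay every tube coupon lengthwise, flat in the jig's trough, one after another in a row; when they are all in, turn the sunken magnet knob clockwise all the way to on. Leave the hammer, brush, pipe offcut and tin where they are.

Things in the scene. Friction and masses are not known exactly. Their poses are not given: they have to be found in the camera images.
- fence: fixed grey steel flat bar, 420 mm long (its y), 40 mm wide (x), 26 mm high, with the barrel bolt on its left half. Origin at bench level in the middle of the face towards the robot; x points away from the robot, square to that face; y to the left. Up to 6 degrees out of square with the robot. The bolt's barrel covers y 31 to 153 mm, x 3 to 29 mm, up to 57 mm above the bench.
- bolt (a joint): barrel bolt on the fence: about 0 = drawn back, grows to 0.070 m = fully home, sliding towards the fence's -y. Rod 12 mm in diameter with tapered tip, axis 16 mm behind the fence's face, 46 mm above the bench. Tip at fence y = +32 mm at 0, -38 mm when home. Friction about 2 N; stays where it is left.
- bolt_handle (a point): point on the bolt's upright handle, 86 mm above the bench: a steel pin 12 mm in diameter from the rod up to an 18 mm ball on its end (ball centre 100 mm above the bench). Clear of the barrel from 57 mm up. Moves with the bolt; at fence y = +125 mm when drawn back.
- jig: heavy rust-brown steel jig, about 4 kg, loose, slides on its flat underside (15 to 25 N at one rear corner). Plate 170 (x) by 320 (y) by 8 mm. Origin: centre of its underside; x forward, away from the robot, y left. Front edge at x = +85 mm: home, its origin is at x = -85 mm in the fence's frame. It starts 50 to 80 mm short of the fence, up to 6 degrees askew.
- jig_corner_left (a point): the place to push: middle of the rear face of the left corner post, at jig (-85, +138) mm, 30 mm above the bench. The post is a solid block 44 mm wide (y), 40 mm deep, up to 48 mm above the bench, its rear face flush with the plate's rear edge.
- jig_corner_right (a point): the same on the right corner post, at jig (-85, -138) mm.
- jig_keeper (a point): centre of the keeper eye on the jig's front, at jig (101, 0, 46) mm: bracket 16 mm wide (y) that stands out over the fence; opening about 28 mm (x) by 22 mm (z), open along y for the bolt; top 62 mm above the bench. With the jig home the eye must lie within about 18 mm of fence y = 0, or the bolt does not pass well through it.
- jig_trough (a point): centre of the trough's floor, at jig (30, 0, 40) mm: a straight open-ended channel along the jig's y, 310 mm long, 48 mm wide inside, floor 40 mm above the bench, side walls 5 mm thick rising to 55 mm above the bench. A coupon in it has its centre 60 mm above the bench.
- switch_box: black plastic box at the middle of the jig's rear, 90 mm square, top 52 mm above the bench, standing 10 mm out behind the plate's rear edge. Not to be leaned on (15 N harms it). Its top is an open square well, 80 mm wide inside, with the magnet knob in the middle. Origin below its centre at bench level, at jig (-50, 0) mm; axes as the jig's.
- magnet_knob (a joint): angle of the magnet knob: 0 to 0.25 = off, as it starts (bar about along the jig's x), 1.57 rad = on (bar along the jig's y, hard stop). Grows clockwise as seen from above. Friction 0.1 N m; stays where it is left.
- knob_grip (a point): on the knob's axis at the top of its bar grip, 48 mm above the bench, at jig (-50, 0) mm: a bar 48 mm long, 14 mm wide, 28 mm high (20 to 48 mm above the bench) on a 52 mm disc; the x axis lies along the bar, and turns with it. The well's floor is 14 mm above the bench, its rim 52 mm.
- coupon1: length of square steel tube, 40 mm square outside, 3 mm wall, 62 mm long, 0.21 kg; all the coupons are alike. Origin at its centre, body y along its length. At the start it lies on one side on the bench top (centre 20 mm up). May be absent (2 to 4 coupons are there).
- coupon2: length of square steel tube, 40 mm square outside, 3 mm wall, 62 mm long, 0.21 kg; all the coupons are alike. Origin at its centre, body y along its length. At the start it lies on one side on the bench top (centre 20 mm up). May be absent (2 to 4 coupons are there).
- coupon3: length of square steel tube, 40 mm square outside, 3 mm wall, 62 mm long, 0.21 kg; all the coupons are alike. Origin at its centre, body y along its length. At the start it lies on one side on the bench top (centre 20 mm up). May be absent (2 to 4 coupons are there).
- coupon4: length of square steel tube, 40 mm square outside, 3 mm wall, 62 mm long, 0.21 kg; all the coupons are alike. Origin at its centre, body y along its length. At the start it lies on one side on the bench top (centre 20 mm up). May be absent (2 to 4 coupons are there).
- hammer: bystander: hammer lying on the bench. To be left alone.
- wire_brush: bystander: brush lying on the bench. To be left alone.
- pipe_offcut: bystander: offcut of round pipe, 60 mm diameter, 75 mm high, on end. To be left alone.
- paste_tin: bystander: tin 64 mm in diameter, 100 mm high. To be left alone.
Things that resemble listed ones, but are neither listed nor needed, are in the scene too. Leave any pink or turquoise look-alike of the coupon3 alone.

How it is judged:
By the outcome, as a careful person would: the job done as asked, in the order asked, and still so for the second after the job is handed in, with the robot touching nothing.
Of coupon1, coupon2, coupon3, coupon4 only 2 to 4 are there at a start; the rules pass over those that are not, and their reading is None.
At some moment in a run one of coupon1, coupon2, coupon3, coupon4 may be knocked a few centimetres aside while the robot is not near it.
Once in a run the grip may slacken for a moment while it holds something.
It also fails if it takes over 210 s, if anything falls off the work surface, if the arm or the gripper's body presses on something with over 40 N, if the wrist force passes 120 N, or if a joint passes its speed limit or range.

### The arm

A 7-joint arm with a two-finger parallel gripper is mounted at the origin on the work surface. World frame = base frame: x ahead of the robot, y to its left, z up, the work surface at z = 0. Lengths are in mm, angles in rad, forces in N, time in s.
With the tool pointing down it reaches from about 400 to 900 mm from the base axis. Payload 5.5 kg.
Tool frame: the origin (TCP) lies midway between the tips of the shut fingers; the grasp point (between the pads) lies 19 mm behind it; z points along the fingers, y is the direction in which the jaws open and shut (so a half turn about z gives the same grasp; the last joint's range is limited). The gripper opens to 85 mm and grips with 20 to 120 N. Pads are 22 mm wide; open, the fingers measure 114 mm over their backs; the gripper's body (76 mm by 85 mm) begins 54 mm behind the grasp point. The pads swing forward as they close: fully open they stand 13 mm farther back than shut.
Start: joints at [1.609, 0.501, -0.427, 1.55, 0.221, 1.138, -0.21], TCP at [144.926, -633.637, 231.31] pointing down, gripper open.
Joint ranges: [-2.88, 2.88], [-0.31, 2.03], [-1.54, 1.56], [0.2, 2.42], [-1.41, 4.55], [0.19, 2.02], [-2.57, 2.57]. Speed limits (rad/s): [2.57, 2.57, 3.14, 3.14, 3.14, 3.14, 3.14].

### API

Orientations are given as a unit quaternion [x, y, z, w].
In Python, from rig import get_state, snapshot, finish_job, regions_of gives the robot as it stands.
- The arm moves only by the shell command python3 -m inch 'ROWS' [FORCE]. ROWS is JSON, a list of rows, each an object of numbers: "hand": the opening, from -1 (shut) to 1 (fully open), so that 0 is half open; "dx", "dy", "dz": the shift along the tool's x, y, z in units of 120 mm (1.0 is 120 mm); "turn": the turn about the tool's z in units of 90 degrees (1.0 is 90 degrees). In form: [{"hand": .., "dx": .., "dy": .., "dz": .., "turn": ..}, ...]. A call has 1 to 12 rows; each row is the pose to reach, as a shift and turn from the pose commanded when the call began, along the tool's axes at that moment; what a row does not reach only later rows make up. A row lasts 1/12 s, in which the tool goes at most 41.7 mm and 7.16 degrees, less where a joint would pass 70% of its speed; a pose out of reach is approached as far as the arm can. A call with a number of a shift or a turn outside -1 to 1 is refused whole. A call with a gripper value outside its range is refused whole. The fingers move at their own pace and stop on an object; FORCE is the grip in N (left out, the last holds). Time passes only in rows, so rows that repeat a pose let the fingers close. It gives the time, the measured TCP pose, the force and the opening at its end, in the units of the state.
- get_state(): the state, without advancing time (a new reading comes with each control period).
- snapshot(name): name is "scene" or "top" or "wrist"; returns a dict with "pixels" (480x640x3 uint8, red, green, blue), "fx", "fy", "cx", "cy" (pixels), "world_to_cam" (4x4, takes a point from world to camera coordinates). Camera axes: x right, y up, looking along -z (the intrinsics and any distortion apply to the point x, -y, -z); pixel columns grow to the right and rows downward; lengths in mm; the calibration is good to about 2 mm. A picture is of the moment at which its call begins. There is no depth.
- finish_job(): hands the job in, once; it reports no verdict.
Trained networks look in the newest picture that a camera, given by its name, has taken for a name from the list of things; names that differ only in an ending like _2 or _b are one class to them, and where a whole thing is asked for, a point or a joint stands for the part that bears it (a point fixed in the world has none). Each returns a list of dicts, best first, with "conf" (0 to 1); they miss things now and then, are a little off and sometimes report something else, mostly with a low value. They report only what shows in the picture. A call takes as long as a camera call. They do not tell look-alikes from the thing itself.
- regions_of(camera, query): "mask" (480x640 bool, what is visible of it) and "position" ([column, row] in pixels, amid what is visible of it).
The state is a dict: "time": time; "joints": joint angles; "joint_velocities": joint speeds; "joint_efforts": joint torques, N m; "ee_pos": TCP position; "orientation": TCP orientation; "ft_force": force on the tool from outside, world axes, zero at the start; "wrist_torque": the same for the moment, N m; "width": finger opening in mm.
Only numpy, scipy, OpenCV 4.12 (cv2) and the standard library are available. Lean on these libraries where they do the work, as an engineer would, in place of code of your own. Each camera call takes 0.05 s, during which the arm holds its last target.

## Working session

There is one attempt and no reset: what is moved stays moved. The work goes in short steps, Python scripts to look and compute and a shell command to move; the robot and the scene stay as the last step left them, time stands still between calls to the robot, and variables do not carry over. Pictures are saved under pics/ and viewed, and the job is handed in when it is done.

```bash
ls; mkdir -p pics; cat > h.py <<'E'
import numpy as np, cv2, json
from rig import get_state, snapshot, regions_of
from scipy.spatial.transform import Rotation as R
def snap(cam,name=None):
    s=snapshot(cam)
    if name: cv2.imwrite(f'pics/{name}.png',s['pixels'][:,:,::-1])
    return s
def proj(s,P):
    P=np.atleast_2d(np.asarray(P,float)); W=np.array(s['world_to_cam'])
    c=(W[:3,:3]@P.T).T+W[:3,3]
    return np.c_[s['fx']*c[:,0]/-c[:,2]+s['cx'], s['fy']*-c[:,1]/-c[:,2]+s['cy']]
def ray(s,uv,z):
    W=np.array(s['world_to_cam']); Rm=W[:3,:3]; o=-Rm.T@W[:3,3]
    d=Rm.T@np.array([(uv[0]-s['cx'])/s['fx'],-(uv[1]-s['cy'])/s['fy'],-1])
    return o+d*(z-o[2])/d[2]
E
python3 - <<'E'
from h import *
st=get_state(); print({k:np.round(v,3).tolist() for k,v in st.items()})
for c in['scene','top','wrist']:
    s=snap(c,c+'0'); print(c,s.keys(),s['fx'],s['cx'],s['cy'],np.round(s['world_to_cam'],3).tolist())
E
```

```text
pics
{'time': 0.0, 'joints': [1.609, 0.502, -0.427, 1.552, 0.221, 1.138, -0.21], 'joint_velocities': [-0.001, -0.0, 0.0, 0.0, 0.001, -0.0, 0.0], 'joint_efforts': [0.001, -56.952, -5.817, -28.094, 0.01, 0.012, 0.0], 'ee_pos': [144.677, -632.952, 230.242], 'orientation': [0.994, 0.112, -0.0, -0.001], 'ft_force': [0.743, -0.239, 0.431], 'wrist_torque': [-0.004, 0.007, -0.025], 'width': 85.443}
scene dict_keys(['pixels', 'fx', 'fy', 'cx', 'cy', 'world_to_cam']) 457.46719187838755 321.4763022122775 237.00505388480778 [[-0.245, 0.969, -0.004, 141.637], [-0.81, -0.202, 0.551, 349.872], [0.533, 0.139, 0.835, -1390.417], [0.0, 0.0, 0.0, 1.0]]
top dict_keys(['pixels', 'fx', 'fy', 'cx', 'cy', 'world_to_cam']) 536.0203561319207 329.8553367932257 241.66018067880134 [[0.028, -1.0, -0.014, -18.038], [0.981, 0.025, 0.191, -512.051], [-0.191, -0.019, 0.981, -1159.627], [0.0, 0.0, 0.0, 1.0]]
wrist dict_keys(['pixels', 'fx', 'fy', 'cx', 'cy', 'world_to_cam']) 340.46353690867653 319.74363088354903 236.27163212776654 [[0.223, -0.975, -0.004, -648.179], [0.94, 0.216, -0.265, 34.545], [0.259, 0.056, 0.964, -380.447], [0.0, 0.0, 0.0, 1.0]]
```

View pics/top0.png

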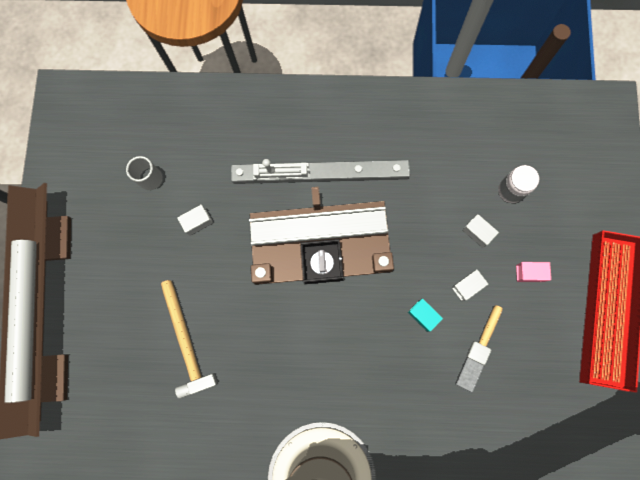

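View pics/scene0.png

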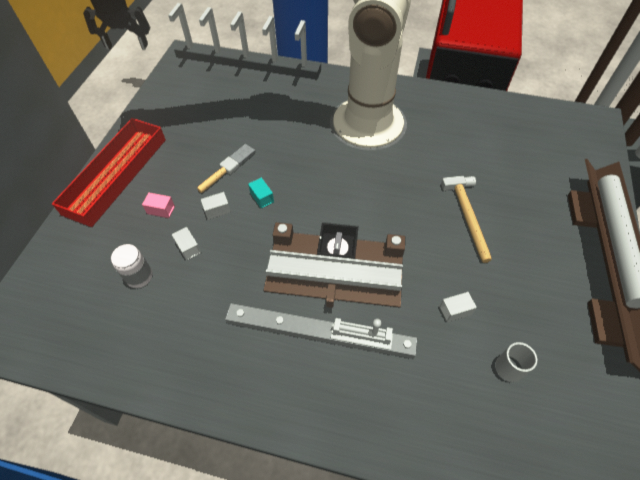

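View pics/wrist0.png

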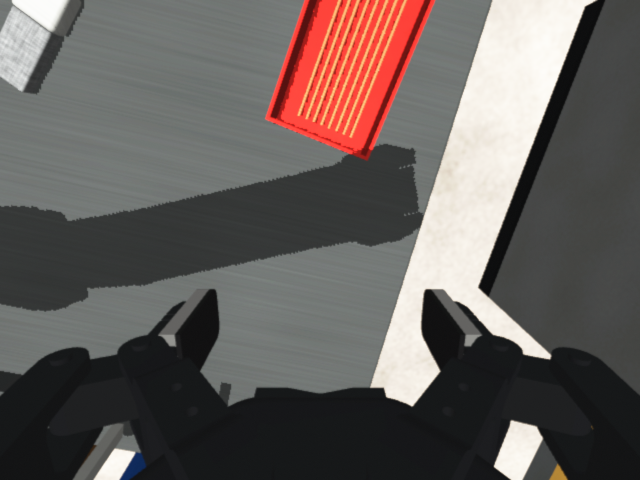

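Top view: the fence is at (320,172) with the bolt handle at (266,163), and the jig is at about (320,242). Three plain grey coupons are at (194,219), (482,230) and (470,285). The look-alikes are turquoise (426,315) and pink (534,271). Next I fit poses from the masks.

```bash
cat > fit.py <<'E'
from h import *
from scipy.optimize import minimize
def boxes(kind):
    if kind=='coupon': return [((-20,-31,0),(20,31,40))]
    if kind=='fence': return [((0,-210,0),(40,210,26)),((3,31,26),(29,153,57))]
    if kind=='jig': return [((-85,-160,0),(85,160,8)),((-85,116,8),(-45,160,48)),((-85,-160,8),(-45,-116,48)),((1,-155,8),(59,155,55)),((-95,-45,0),(-5,45,52)),((85,-8,30),(117,8,62))]
def sil(s,kind,p,sh=3):
    im=np.zeros((480,640),np.uint8); c,sn=np.cos(p[2]),np.sin(p[2])
    for lo,hi in boxes(kind):
        v=np.array([[a,b,z] for a in(lo[0],hi[0]) for b in(lo[1],hi[1]) for z in(lo[2],hi[2])],float)
        w=np.c_[p[0]+c*v[:,0]-sn*v[:,1],p[1]+sn*v[:,0]+c*v[:,1],v[:,2]]
        h=cv2.convexHull(proj(s,w).astype(np.float32))
        t=np.zeros_like(im); cv2.fillPoly(t,[np.round(h*8).astype(np.int32)],255,cv2.LINE_AA,sh); im=np.maximum(im,t)
    return im.astype(float)/255
def fit(views,kind,p0):
    # views: list of (snap,mask)
    def cost(p):
        t=0
        for s,m in views:
            a=sil(s,kind,p); m_=m.astype(float); t+=1-np.minimum(a,m_).sum()/np.maximum(a,m_).sum()
        return t/len(views)
    best=None
    for d in((0,) if kind!='coupon' else (0,.5,-.5,1.)):
        q=np.array(p0,float); q[2]+=d
        r=minimize(cost,q,method='Nelder-Mead',options=dict(initial_simplex=[q,q+[8,0,0],q+[0,8,0],q+[0,0,.12]],maxiter=150,xatol=.05,fatol=1e-5))
        if best is None or r.fun<best.fun: best=r
    return best.x,best.fun
E
cat > look1.py <<'E'
from fit import *
top=snap('top'); det={}
for q in['coupon1','jig','fence','bolt_handle','switch_box','jig_keeper']:
    det[q,'top']=regions_of('top',q)
sc=snap('scene')
for q in['coupon1','jig','fence']:
    det[q,'scene']=regions_of('scene',q)
for k,v in det.items(): print(k,[(round(d['conf'],2),np.round(d['position']).tolist(),int(d['mask'].sum())) for d in v])
S=dict(top=top,scene=sc)
import pickle; pickle.dump((S,det),open('d.pkl','wb'))
for q in('jig','fence'):
    vs=[(S[c],det[q,c][0]['mask']) for c in S if det[q,c]]
    m=ray(top,det[q,'top'][0]['position'],20)
    for v in (vs,vs[:1],vs[1:]):
        if v: print(q,np.round(fit(v,q,[m[0],m[1],0.05 if q=='jig' else 0]),3))
for d in det['coupon1','top']:
    m=ray(top,d['position'],25)
    e=proj(sc,[m[0],m[1],25])[0]
    vs=[(top,d['mask'])]
    for f in det['coupon1','scene']:
        if np.hypot(*(np.array(f['position'])-e))<12: vs.append((sc,f['mask']))
    print('c',np.round(d['position']),np.round(m),[fit(v,'coupon',[m[0],m[1],0.3]) for v in ([vs] + [[v] for v in vs])])
E
python3 look1.py
```

```text
('coupon1', 'top') [(0.93, [470.0, 284.0], 581), (0.85, [532.0, 271.0], 672), (0.83, [424.0, 315.0], 567), (0.76, [479.0, 231.0], 596), (0.66, [195.0, 220.0], 610)]
('jig', 'top') [(0.9, [318.0, 241.0], 10174), (0.64, [518.0, 185.0], 1051)]
('fence', 'top') [(0.97, [319.0, 173.0], 3394), (0.28, [142.0, 173.0], 779)]
('bolt_handle', 'top') [(0.52, [270.0, 169.0], 260), (0.38, [184.0, 352.0], 1752)]
('switch_box', 'top') [(0.9, [326.0, 253.0], 1212), (0.64, [181.0, 352.0], 1631)]
('jig_keeper', 'top') [(0.86, [319.0, 242.0], 10207)]
('coupon1', 'scene') [(0.96, [262.0, 193.0], 515), (0.87, [159.0, 206.0], 556), (0.83, [185.0, 242.0], 499), (0.7, [216.0, 206.0], 512), (0.68, [459.0, 306.0], 755)]
('jig', 'scene') [(0.66, [338.0, 246.0], 303)]
('fence', 'scene') [(0.84, [327.0, 332.0], 4347)]Traceback (most recent call last):
  File "look1.py", line 15, in <module>
    if v: print(q,np.round(fit(v,q,[m[0],m[1],0.05 if q=='jig' else 0]),3))
                  ~~~~~~~~^^^^^^^^^^^^^^^^^^^^^^^^^^^^^^^^^^^^^^^^^^^^^^^^
    return _wrapfunc(a, 'round', decimals=decimals, out=out)
    return _wrapit(obj, method, *args, **kwds)
    conv = _array_converter(obj)
ValueError: setting an array element with a sequence. The requested array has an inhomogeneous shape after 1 dimensions. The detected shape was (2,) + inhomogeneous part.
```

```bash
cat > look2.py <<'E'
from fit import *
import pickle; S,det=pickle.load(open('d.pkl','rb')); top,sc=S['top'],S['scene']
def pr(n,r): print(n,np.round(r[0],2).tolist(),'deg %.1f'%np.degrees(r[0][2]),'cost %.3f'%r[1])
out={}
for q in('jig','fence'):
    vs=[(S[c],det[q,c][0]['mask']) for c in S if det[q,c] and det[q,c][0]['mask'].sum()>2000]
    m=ray(top,det[q,'top'][0]['position'],20)
    if q=='fence': m[0]-=20
    for v in ([vs]+[[x] for x in vs] if len(vs)>1 else [vs]):
        r=fit(v,q,[m[0],m[1],0.05 if q=='jig' else 0]); pr(q,r); out.setdefault(q,r[0])
for d in det['coupon1','top']:
    m=ray(top,d['position'],25)
    e=proj(sc,[m[0],m[1],25])[0]
    vs=[(top,d['mask'])]
    for f in det['coupon1','scene']:
        if np.hypot(*(np.array(f['position'])-e))<12: vs.append((sc,f['mask']))
    col=top['pixels'][d['mask']].mean(0).round()
    for v in ([vs] + [[v] for v in vs]): pr(('c',col),fit(v,'coupon',[m[0],m[1],0.3]))
im=top['pixels'][:,:,::-1].copy(); im2=sc['pixels'][:,:,::-1].copy()
for q in out:
  for s,i in((top,im),(sc,im2)):
    c,_=cv2.findContours((sil(s,q,out[q])>.5).astype(np.uint8),0,1); cv2.drawContours(i,c,-1,(0,255,0),1)
f,j=out['fence'],out['jig']
c,s=np.cos(f[2]),np.sin(f[2]); d=j[:2]-f[:2]
print('jig in fence',c*d[0]+s*d[1],-s*d[0]+c*d[1],np.degrees(j[2]-f[2]))
cv2.imwrite('pics/ov1.png',np.hstack([cv2.resize(im[130:310,220:420],(400,360)),cv2.resize(im2[200:380,220:420],(400,360))]))
E
python3 look2.py
```

```text
jig [520.6, 20.93, 0.12] deg 7.0 cost 0.036
fence [669.27, 23.25, 0.05] deg 2.6 cost 0.094
fence [669.07, 24.59, 0.03] deg 2.0 cost 0.098
fence [669.73, 22.85, 0.06] deg 3.2 cost 0.090
('c', array([235., 235., 230.])) [424.65, -320.84, 0.62] deg 35.8 cost 0.116
('c', array([235., 235., 230.])) [427.08, -322.3, 0.63] deg 35.9 cost 0.104
('c', array([235., 235., 230.])) [424.33, -321.39, 0.63] deg 36.1 cost 0.120
('c', array([234., 171., 197.])) [460.55, -466.02, 0.03] deg 1.5 cost 0.102
('c', array([234., 171., 197.])) [460.54, -465.41, 0.03] deg 1.4 cost 0.055
('c', array([234., 171., 197.])) [459.37, -469.17, -0.02] deg -1.1 cost 0.142
('c', array([ 71., 226., 218.])) [357.18, -221.13, -0.76] deg -43.8 cost 0.096
('c', array([ 71., 226., 218.])) [356.19, -220.0, 2.38] deg 136.2 cost 0.124
('c', array([ 71., 226., 218.])) [357.08, -221.5, -0.77] deg -44.2 cost 0.064
('c', array([214., 215., 210.])) [553.34, -349.92, 2.37] deg 135.7 cost 0.134
('c', array([214., 215., 210.])) [553.61, -348.61, -0.8] deg -45.9 cost 0.105
('c', array([214., 215., 210.])) [552.89, -351.06, 2.36] deg 135.3 cost 0.111
('c', array([216., 217., 212.])) [562.02, 312.47, 0.56] deg 32.1 cost 0.093
('c', array([216., 217., 212.])) [563.0, 314.59, 0.55] deg 31.7 cost 0.103
('c', array([216., 217., 212.])) [562.56, 311.6, 0.57] deg 32.8 cost 0.054
jig in fence -148.62285816097398 4.531817321446021 4.349159287144074
```

View pics/ov1.png

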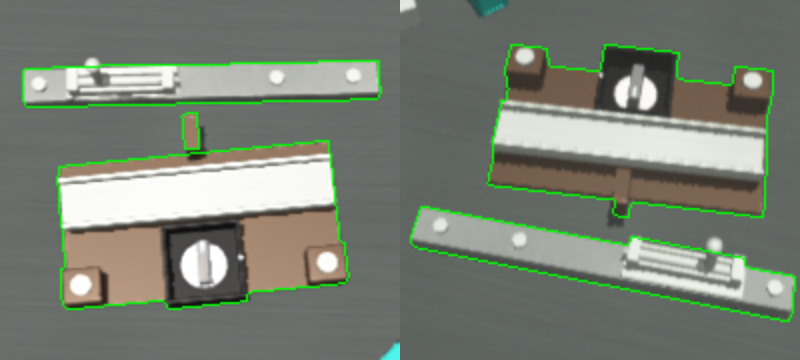

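```bash
cat > plan.py <<'E'
import sys; from h import *
def yaw(st):
    x=R.from_quat(st['orientation']).as_matrix()[:,0]; return np.arctan2(x[1],x[0])
def plan(x,y,z,yw=None,P=None):
    st=get_state(); p=np.array(st['ee_pos']) if P is None else P; a=yaw(st)
    d=np.array([x,y,z])-p; M=R.from_quat(st['orientation']).as_matrix(); t=M.T@d/120
    tr=0 if yw is None else -(np.degrees((np.radians(yw)-a+np.pi)%(2*np.pi)-np.pi))/90
    return np.round(t,3),round(tr,3)
if __name__=='__main__':
    v=[float(k) for k in sys.argv[1:]]; st=get_state()
    print('t',st['time'],'pos',np.round(st['ee_pos'],1),'yaw',round(float(np.degrees(yaw(st))),2),'F',np.round(st['ft_force'],1),'w',round(st['width'],1),'j',np.round(st['joints'],2))
    if v: print(plan(*v))
E
python3 -m inch '[{"hand":-1,"dx":0.2,"dy":-0.2,"dz":0,"turn":0.06},{"hand":-1,"dx":0.4,"dy":-0.4,"dz":0,"turn":0.116},{"hand":-1,"dx":0.7,"dy":-0.6,"dz":0,"turn":0.116},{"hand":-1,"dx":0.9,"dy":-0.72,"dz":0,"turn":0.116},{"hand":-1,"dx":0.9,"dy":-0.72,"dz":0,"turn":0.116}]'
python3 plan.py 440 -180 150 2.4
```

```text
time: 1.12
ee_pos: [238.0, -519.7, 232.0]
orientation: [1.0, 0.026, 0.002, -0.001]
ft_force: [0.6, -0.1, 0.1]
width: 25.3
t 1.1167 pos [ 238.  -519.7  232. ] yaw 3.02 F [ 0.6 -0.1  0.1] w 25.3 j [ 1.46  0.36 -0.45  1.75  0.17  1.07 -0.57]
(array([ 1.828, -2.737,  0.694]), np.float64(0.007))
```

```bash

python3 -m inch '[{"hand":-1,"dx":0.2,"dy":-0.3,"dz":0,"turn":0.007},{"hand":-1,"dx":0.4,"dy":-0.6,"dz":0,"turn":0.007},{"hand":-1,"dx":0.61,"dy":-0.91,"dz":0,"turn":0.007}]' >/dev/null
python3 -m inch '[{"hand":-1,"dx":0.2,"dy":-0.3,"dz":0.0,"turn":0},{"hand":-1,"dx":0.4,"dy":-0.6,"dz":0,"turn":0},{"hand":-1,"dx":0.61,"dy":-0.91,"dz":0,"turn":0}]' >/dev/null
python3 -m inch '[{"hand":-1,"dx":0.2,"dy":-0.3,"dz":0.0,"turn":0},{"hand":-1,"dx":0.4,"dy":-0.6,"dz":0,"turn":0},{"hand":-1,"dx":0.61,"dy":-0.91,"dz":0,"turn":0}]' >/dev/null
python3 -m inch '[{"hand":-1,"dx":0,"dy":-0.3,"dz":0.2,"turn":0},{"hand":-1,"dx":-0.1,"dy":-0.6,"dz":0.4,"turn":0},{"hand":-1,"dx":-0.2,"dy":-0.95,"dz":0.6,"turn":0},{"hand":-1,"dx":-0.2,"dy":-0.95,"dz":0.6,"turn":0}]' >/dev/null
python3 plan.py 375 147 120 2.4
```

```text
t 2.2 pos [397.4 -88.5 157. ] yaw 2.13 F [-1.1  0.6  0.4] w 0.3 j [ 0.83  0.21 -0.74  2.18  0.19  0.82 -1.56]
(array([-0.112, -1.967,  0.313]), np.float64(-0.003))
```

```bash

python3 -m inch '[{"hand":-1,"dx":-0.1,"dy":-0.3,"dz":0.1,"turn":0},{"hand":-1,"dx":-0.1,"dy":-0.6,"dz":0.2,"turn":0},{"hand":-1,"dx":-0.1,"dy":-0.95,"dz":0.3,"turn":0}]' >/dev/null
python3 -m inch '[{"hand":-1,"dx":0.0,"dy":-0.3,"dz":0,"turn":0},{"hand":-1,"dx":0,"dy":-0.6,"dz":0,"turn":0},{"hand":-1,"dx":0,"dy":-0.99,"dz":0,"turn":0},{"hand":-1,"dx":0,"dy":-0.99,"dz":0,"turn":0},{"hand":-1,"dx":0,"dy":-0.99,"dz":0,"turn":0}]' >/dev/null
python3 plan.py 390 147 22 2.4
python3 -c "
from h import *
s=snap('top','t1');snap('wrist','w1')
"
```

```text
t 2.8667 pos [381.9 140.4 124.4] yaw 2.2 F [ 0.2 -0.6  0. ] w 0.2 j [ 0.33  0.29 -0.83  2.22  0.32  0.75 -2.25]
(array([ 0.068, -0.051,  0.854]), np.float64(-0.002))
```

View pics/t1.png

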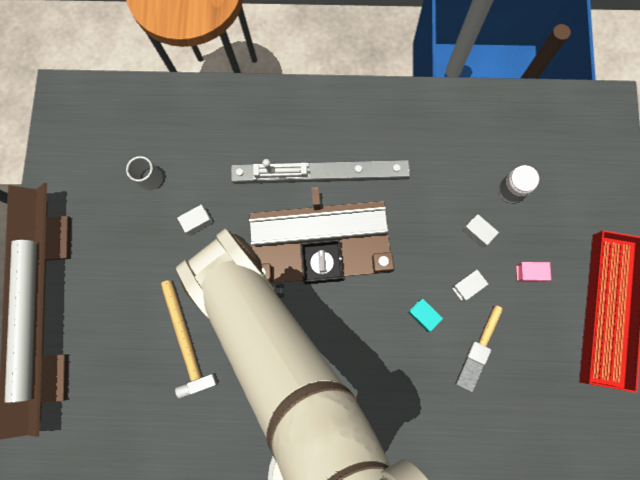

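View pics/w1.png

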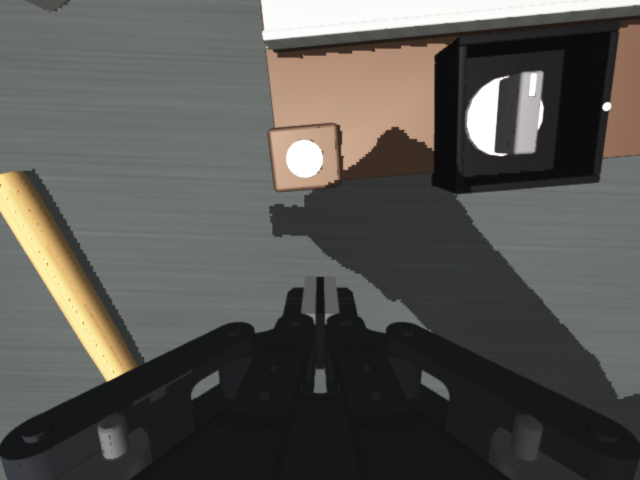

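```bash

python3 -m inch '[{"hand":-1,"dx":0.02,"dy":-0.03,"dz":0.3,"turn":0},{"hand":-1,"dx":0.07,"dy":-0.05,"dz":0.6,"turn":0},{"hand":-1,"dx":0.07,"dy":-0.05,"dz":0.83,"turn":0},{"hand":-1,"dx":0.07,"dy":-0.05,"dz":0.83,"turn":0},{"hand":-1,"dx":0.07,"dy":-0.05,"dz":0.83,"turn":0}]' 
python3 plan.py 435 149 25 2.4
```

```text
time: 3.38
ee_pos: [388.6, 141.1, 23.5]
orientation: [1.0, 0.015, -0.002, 0.001]
ft_force: [0.2, -0.0, -0.1]
width: 0.1
t 3.3833 pos [388.6 141.1  23.5] yaw 1.69 F [ 0.2 -0.  -0.1] w 0.1 j [ 0.14  0.51 -0.63  2.25  0.59  0.55 -2.49]
(array([ 0.388, -0.054, -0.014]), np.float64(-0.008))
```

```bash

python3 -m inch '[{"hand":-1,"dx":0,"dy":-0.05,"dz":-0.3,"turn":-0.08},{"hand":-1,"dx":0,"dy":-0.05,"dz":-0.3,"turn":-0.5},{"hand":-1,"dx":0,"dy":-0.05,"dz":-0.3,"turn":-0.5},{"hand":-1,"dx":0,"dy":-0.05,"dz":-0.3,"turn":-0.5},{"hand":-1,"dx":0,"dy":-0.05,"dz":-0.3,"turn":-0.5},{"hand":-1,"dx":0,"dy":-0.05,"dz":-0.3,"turn":-0.5},{"hand":-1,"dx":0,"dy":-0.05,"dz":-0.3,"turn":-0.9},{"hand":-1,"dx":0,"dy":-0.05,"dz":-0.3,"turn":-0.9},{"hand":-1,"dx":0,"dy":-0.05,"dz":-0.3,"turn":-0.9},{"hand":-1,"dx":0,"dy":-0.05,"dz":-0.3,"turn":-0.9},{"hand":-1,"dx":0,"dy":-0.05,"dz":-0.3,"turn":-0.9},{"hand":-1,"dx":0,"dy":-0.05,"dz":-0.3,"turn":-0.9}]' 
python3 plan.py 390 148 60 -177.6
```

```text
time: 4.38
ee_pos: [391.1, 147.6, 62.2]
orientation: [0.749, 0.663, 0.001, 0.002]
ft_force: [-1.2, 0.2, -0.1]
width: 0.2
t 4.3833 pos [391.1 147.6  62.2] yaw 83.05 F [-1.2  0.2 -0.1] w 0.2 j [ 0.45  0.58 -1.05  2.22  0.77  0.76 -1.25]
(array([ 0.002, -0.01 ,  0.019]), np.float64(-1.104))
```

```bash

python3 -m inch '[{"hand":-1,"dx":0,"dy":0,"dz":0,"turn":-1},{"hand":-1,"dx":0,"dy":0,"dz":0,"turn":-1},{"hand":-1,"dx":0,"dy":0,"dz":0,"turn":-1},{"hand":-1,"dx":0,"dy":0,"dz":0,"turn":-1},{"hand":-1,"dx":0,"dy":0,"dz":0,"turn":-1},{"hand":-1,"dx":0,"dy":0,"dz":0,"turn":-1},{"hand":-1,"dx":0,"dy":0,"dz":0,"turn":-1},{"hand":-1,"dx":0,"dy":0,"dz":0,"turn":-1},{"hand":-1,"dx":0,"dy":0,"dz":0,"turn":-1},{"hand":-1,"dx":0,"dy":0,"dz":0,"turn":-1},{"hand":-1,"dx":0,"dy":0,"dz":0,"turn":-1},{"hand":-1,"dx":0,"dy":0,"dz":0,"turn":-1}]' >/dev/null
python3 -m inch '[{"hand":-1,"dx":0,"dy":0,"dz":0,"turn":-0.1},{"hand":-1,"dx":0,"dy":0,"dz":0,"turn":-0.1},{"hand":-1,"dx":0,"dy":0,"dz":0,"turn":-0.1}]' >/dev/null
python3 plan.py 390 148 26 -177.6
```

```text
t 5.6333 pos [391.  147.4  61.9] yaw 177.68 F [-0.1  1.2 -0.6] w -0.4 j [ 0.62  0.84 -1.34  2.22  1.04  1.    0.18]
(array([0.009, 0.005, 0.299]), np.float64(-0.052))
```

```bash

python3 -m inch '[{"hand":-1,"dx":0,"dy":0,"dz":0.15,"turn":-0.05},{"hand":-1,"dx":0,"dy":0,"dz":0.3,"turn":-0.05},{"hand":-1,"dx":0,"dy":0,"dz":0.3,"turn":-0.05},{"hand":-1,"dx":0,"dy":0,"dz":0.3,"turn":-0.05}]' >/dev/null
python3 -m inch '[{"hand":-1,"dx":-0.05,"dy":0,"dz":0,"turn":0},{"hand":-1,"dx":-0.1,"dy":0,"dz":0,"turn":0},{"hand":-1,"dx":-0.13,"dy":0,"dz":0,"turn":0},{"hand":-1,"dx":-0.16,"dy":0,"dz":0,"turn":0},{"hand":-1,"dx":-0.19,"dy":0,"dz":0,"turn":0},{"hand":-1,"dx":-0.22,"dy":0,"dz":0,"turn":0},{"hand":-1,"dx":-0.25,"dy":0,"dz":0,"turn":0},{"hand":-1,"dx":-0.28,"dy":0,"dz":0,"turn":0},{"hand":-1,"dx":-0.31,"dy":0,"dz":0,"turn":0},{"hand":-1,"dx":-0.34,"dy":0,"dz":0,"turn":0},{"hand":-1,"dx":-0.37,"dy":0,"dz":0,"turn":0},{"hand":-1,"dx":-0.37,"dy":0,"dz":0,"turn":0}]' 
python3 plan.py 390 148 26 -177.6
python3 -c "
from h import *
s=snap('top','t2');snap('scene','s2')
a=cv2.imread('pics/t2.png')[130:330,200:440];b=cv2.imread('pics/s2.png')[180:380,210:450]
cv2.imwrite('pics/c2.png',cv2.resize(np.hstack([a,b]),(800,334)))
"
```

```text
time: 6.97
ee_pos: [426.8, 155.3, 24.0]
orientation: [-0.023, 1.0, 0.003, -0.005]
ft_force: [-17.9, 9.4, 2.8]
width: -0.2
t 6.9667 pos [426.8 155.3  24. ] yaw -177.41 F [-17.9   9.4   2.8] w -0.2 j [ 0.56  0.94 -1.24  2.14  1.12  1.    0.27]
(array([ 0.309, -0.047, -0.014]), np.float64(0.002))
```

View pics/c2.png

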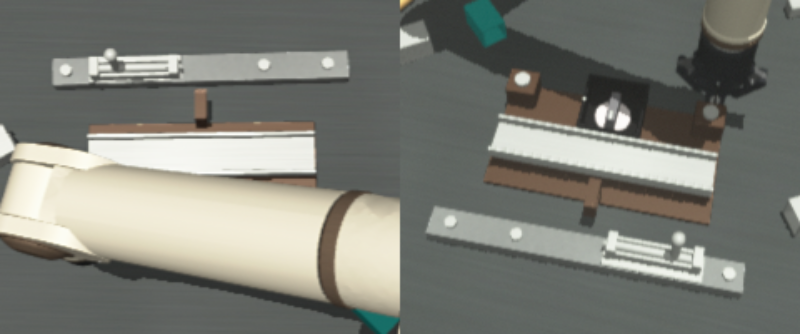

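```bash

python3 -m inch '[{"hand":-1,"dx":0.08,"dy":0,"dz":0,"turn":0},{"hand":-1,"dx":0.2,"dy":0,"dz":-0.1,"turn":0},{"hand":-1,"dx":0.2,"dy":-0.2,"dz":-0.5,"turn":0},{"hand":-1,"dx":0.2,"dy":-0.5,"dz":-0.6,"turn":0},{"hand":-1,"dx":0.2,"dy":-0.8,"dz":-0.6,"turn":0},{"hand":-1,"dx":0.2,"dy":-0.95,"dz":-0.6,"turn":0}]' >/dev/null
python3 -m inch '[{"hand":-1,"dx":0,"dy":-0.3,"dz":0,"turn":0},{"hand":-1,"dx":0,"dy":-0.6,"dz":0,"turn":0},{"hand":-1,"dx":0,"dy":-0.95,"dz":0,"turn":0},{"hand":-1,"dx":0,"dy":-0.95,"dz":0,"turn":0}]' >/dev/null
cat > jl.py <<'E'
import sys; from fit import *
def jl(cams=('top','scene'),name=None,p0=None):
    vs=[];S={}
    for c in cams:
        S[c]=s=snap(c); d=[x for x in regions_of(c,'jig') if x['mask'].sum()>2500]
        print(c,[(round(x['conf'],2),int(x['mask'].sum())) for x in d])
        if d: vs.append((s,d[0]['mask']))
    F=np.array([669.2,23.5,np.radians(2.4)])
    for v in ([vs]+[[x] for x in vs] if len(vs)>1 else [vs]):
        if not v: continue
        r=fit(v,'jig',p0 if p0 is not None else [540,20,.05])
        j=r[0];c,s_=np.cos(F[2]),np.sin(F[2]);d=j[:2]-F[:2]
        print('jig',np.round(j[:2],1),'deg %.1f cost %.3f'%(np.degrees(j[2]),r[1]),'in fence x %.1f y %.1f'%(c*d[0]+s_*d[1],-s_*d[0]+c*d[1]))
        cj,sj=np.cos(j[2]),np.sin(j[2])
        for q in(138,-138): print('  corner',np.round([j[0]-85*cj-q*sj,j[1]-85*sj+q*cj],1))
    if name:
        o=[]
        for c in S:
            i=S[c]['pixels'][:,:,::-1].copy()
            k,_=cv2.findContours((sil(S[c],'jig',j if 'top' not in S else r[0])>.5).astype(np.uint8),0,1); cv2.drawContours(i,k,-1,(0,255,0),1)
            o.append(i[130:330,200:440] if c=='top' else i[180:380,210:450])
        cv2.imwrite(f'pics/{name}.png',cv2.resize(np.hstack(o),(400*len(o),334)))
if __name__=='__main__': jl(name=sys.argv[1],cams=sys.argv[2].split(',') if len(sys.argv)>2 else ('top','scene'))
E
python3 jl.py c3; python3 plan.py
```

```text
top [(0.95, 7809)]
scene [(0.61, 9341)]
jig [528.1  18.3] deg 2.7 cost 0.154 in fence x -141.2 y 0.7
  corner [436.7 152.1]
  corner [ 449.8 -123.6]
jig [530.4  18.9] deg 2.7 cost 0.259 in fence x -138.8 y 1.2
  corner [439.  152.7]
  corner [ 452.1 -123. ]
jig [529.5  17.2] deg 2.5 cost 0.046 in fence x -139.9 y -0.5
  corner [438.5 151.4]
  corner [ 450.6 -124.4]
t 8.1 pos [419.2 -77.4  96.6] yaw -177.75 F [ 0.1 -0.2 -0.1] w -0.3 j [ 1.22  0.87 -1.45  2.18  1.01  1.11  0.83]
```

View pics/c3.png

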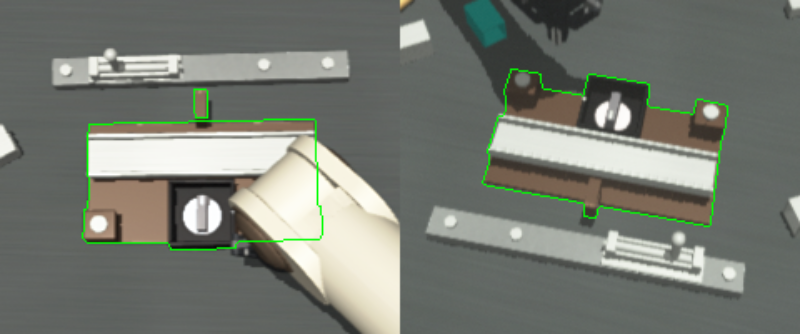

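```bash

python3 -m inch '[{"hand":-1,"dx":0.0,"dy":-0.25,"dz":0,"turn":0},{"hand":-1,"dx":0,"dy":-0.39,"dz":0.1,"turn":0},{"hand":-1,"dx":0,"dy":-0.39,"dz":0.35,"turn":0},{"hand":-1,"dx":0,"dy":-0.39,"dz":0.58,"turn":0},{"hand":-1,"dx":0,"dy":-0.39,"dz":0.58,"turn":0},{"hand":-1,"dx":0,"dy":-0.39,"dz":0.58,"turn":0}]' 
python3 -m inch '[{"hand":-1,"dx":-0.08,"dy":0,"dz":0,"turn":0},{"hand":-1,"dx":-0.14,"dy":0,"dz":0,"turn":0},{"hand":-1,"dx":-0.18,"dy":0,"dz":0,"turn":0},{"hand":-1,"dx":-0.22,"dy":0,"dz":0,"turn":0},{"hand":-1,"dx":-0.26,"dy":0,"dz":0,"turn":0},{"hand":-1,"dx":-0.30,"dy":0,"dz":0,"turn":0},{"hand":-1,"dx":-0.33,"dy":0,"dz":0,"turn":0},{"hand":-1,"dx":-0.36,"dy":0,"dz":0,"turn":0},{"hand":-1,"dx":-0.39,"dy":0,"dz":0,"turn":0},{"hand":-1,"dx":-0.42,"dy":0,"dz":0,"turn":0},{"hand":-1,"dx":-0.45,"dy":0,"dz":0,"turn":0},{"hand":-1,"dx":-0.45,"dy":0,"dz":0,"turn":0}]' 
python3 -m inch '[{"hand":-1,"dx":0.08,"dy":0,"dz":0,"turn":0},{"hand":-1,"dx":0.2,"dy":0,"dz":0,"turn":0},{"hand":-1,"dx":0.3,"dy":0,"dz":-0.3,"turn":0},{"hand":-1,"dx":0.3,"dy":0.2,"dz":-0.6,"turn":0},{"hand":-1,"dx":0.3,"dy":0.2,"dz":-0.6,"turn":0}]' 
python3 jl.py c4 scene; python3 plan.py
```

```text
time: 8.6
ee_pos: [420.4, -122.5, 26.6]
orientation: [-0.022, 1.0, 0.001, -0.001]
ft_force: [1.5, -0.1, -0.2]
width: -0.2
time: 9.6
ee_pos: [468.2, -127.3, 26.5]
orientation: [-0.018, 1.0, -0.005, -0.008]
ft_force: [-22.7, -12.3, 14.9]
width: 0.2
time: 10.02
ee_pos: [441.7, -96.2, 104.9]
orientation: [-0.022, 1.0, 0.0, 0.005]
ft_force: [0.8, -0.1, 0.1]
width: 0.1
scene [(0.69, 9575)]
jig [540.9  21.2] deg 9.8 cost 0.044 in fence x -128.3 y 3.1
  corner [433.6 142.7]
  corner [ 480.6 -129.2]
t 10.1167 pos [440.5 -99.2 101.3] yaw -177.63 F [ 0.3 -1.  -0.1] w 0.1 j [ 1.23  0.88 -1.44  2.13  1.01  1.13  0.89]
```

View pics/c4.png

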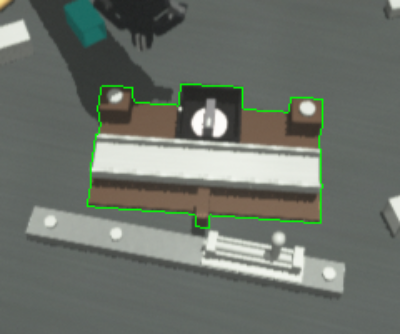

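```bash

python3 -m inch '[{"hand":-1,"dx":0.15,"dy":0.3,"dz":0,"turn":0},{"hand":-1,"dx":0.29,"dy":0.6,"dz":0,"turn":0},{"hand":-1,"dx":0.29,"dy":0.99,"dz":0,"turn":0}]' >/dev/null
python3 -m inch '[{"hand":-1,"dx":0,"dy":0.3,"dz":0,"turn":0},{"hand":-1,"dx":0,"dy":0.6,"dz":0,"turn":0},{"hand":-1,"dx":0,"dy":0.99,"dz":0,"turn":0},{"hand":-1,"dx":0,"dy":0.99,"dz":0,"turn":0},{"hand":-1,"dx":0,"dy":0.99,"dz":0,"turn":0}]' >/dev/null
python3 plan.py 405 143 26 -177.6
```

```text
t 10.7833 pos [394.1 135.1  99.2] yaw -177.28 F [0.  0.2 0.3] w -0.1 j [ 0.71  0.78 -1.41  2.2   0.94  1.03  0.37]
(array([-0.093,  0.06 ,  0.611]), np.float64(0.004))
```

```bash

python3 -m inch '[{"hand":-1,"dx":-0.05,"dy":0.06,"dz":0.2,"turn":0},{"hand":-1,"dx":-0.09,"dy":0.06,"dz":0.45,"turn":0},{"hand":-1,"dx":-0.09,"dy":0.06,"dz":0.61,"turn":0},{"hand":-1,"dx":-0.09,"dy":0.06,"dz":0.61,"turn":0},{"hand":-1,"dx":-0.09,"dy":0.06,"dz":0.61,"turn":0}]' 
python3 -m inch '[{"hand":-1,"dx":-0.1,"dy":0,"dz":0,"turn":0},{"hand":-1,"dx":-0.16,"dy":0,"dz":0,"turn":0},{"hand":-1,"dx":-0.21,"dy":0,"dz":0,"turn":0},{"hand":-1,"dx":-0.26,"dy":0,"dz":0,"turn":0},{"hand":-1,"dx":-0.31,"dy":0,"dz":0,"turn":0},{"hand":-1,"dx":-0.36,"dy":0,"dz":0,"turn":0},{"hand":-1,"dx":-0.41,"dy":0,"dz":0,"turn":0},{"hand":-1,"dx":-0.46,"dy":0,"dz":0,"turn":0},{"hand":-1,"dx":-0.51,"dy":0,"dz":0,"turn":0},{"hand":-1,"dx":-0.56,"dy":0,"dz":0,"turn":0},{"hand":-1,"dx":-0.61,"dy":0,"dz":0,"turn":0},{"hand":-1,"dx":-0.62,"dy":0,"dz":0,"turn":0}]' 
python3 -m inch '[{"hand":-1,"dx":0.08,"dy":0,"dz":0,"turn":0},{"hand":-1,"dx":0.2,"dy":0,"dz":0,"turn":0},{"hand":-1,"dx":0.3,"dy":0,"dz":-0.3,"turn":0},{"hand":-1,"dx":0.3,"dy":-0.3,"dz":-0.6,"turn":0},{"hand":-1,"dx":0.3,"dy":-0.6,"dz":-0.6,"turn":0},{"hand":-1,"dx":0.3,"dy":-0.95,"dz":-0.6,"turn":0}]' >/dev/null 
python3 jl.py c5 scene; python3 plan.py
```

```text
time: 11.2
ee_pos: [404.0, 137.6, 24.9]
orientation: [-0.019, 1.0, -0.0, -0.001]
ft_force: [-0.4, -0.2, -0.5]
width: -0.1
time: 12.2
ee_pos: [472.6, 146.1, 25.8]
orientation: [-0.022, 1.0, 0.004, -0.004]
ft_force: [-15.1, 11.1, -1.0]
width: 0.1
scene [(0.77, 9562)]
jig [564.5   8.5] deg -1.1 cost 0.066 in fence x -105.2 y -10.6
  corner [482.2 148.1]
  corner [ 476.9 -127.8]
t 12.8 pos [448.7  18.5  97.9] yaw -178.56 F [ 0.2 -0.2  0. ] w 0.4 j [ 0.94  0.82 -1.38  2.13  0.96  1.07  0.65]
```

View pics/c5.png

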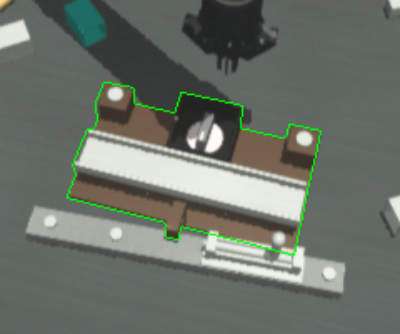

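```bash

python3 -m inch '[{"hand":-1,"dx":0,"dy":-0.3,"dz":0,"turn":-0.01},{"hand":-1,"dx":0,"dy":-0.65,"dz":0,"turn":-0.01},{"hand":-1,"dx":0,"dy":-0.99,"dz":0,"turn":-0.01},{"hand":-1,"dx":0,"dy":-0.99,"dz":0,"turn":-0.01}]' >/dev/null
python3 plan.py 450 -128 26 -177.6
python3 -m inch '[{"hand":-1,"dx":0,"dy":-0.22,"dz":0,"turn":0},{"hand":-1,"dx":0,"dy":-0.22,"dz":0.3,"turn":0},{"hand":-1,"dx":0,"dy":-0.22,"dz":0.59,"turn":0},{"hand":-1,"dx":0,"dy":-0.22,"dz":0.59,"turn":0},{"hand":-1,"dx":0,"dy":-0.22,"dz":0.59,"turn":0}]' 
python3 plan.py 499 -122 26 -177.6
```

```text
t 13.1333 pos [ 452.4 -100.9   97.4] yaw -177.65 F [-0.1 -0.  -0.7] w -0.3 j [ 1.19  0.86 -1.38  2.1   0.99  1.11  0.91]
(array([ 0.029, -0.222,  0.596]), np.float64(-0.001))
time: 13.55
ee_pos: [452.6, -117.0, 26.7]
orientation: [-0.027, 1.0, 0.0, -0.001]
ft_force: [0.4, -0.6, 0.6]
width: 0.2
t 13.55 pos [ 452.6 -117.    26.7] yaw -176.87 F [ 0.4 -0.6  0.6] w 0.2 j [ 1.14  0.95 -1.25  2.11  1.13  1.02  0.89]
(array([-0.384, -0.062,  0.005]), np.float64(0.008))
```

```bash

python3 -m inch '[{"hand":-1,"dx":0,"dy":-0.12,"dz":0,"turn":0},{"hand":-1,"dx":-0.05,"dy":-0.12,"dz":0,"turn":0},{"hand":-1,"dx":-0.1,"dy":-0.12,"dz":0,"turn":0},{"hand":-1,"dx":-0.14,"dy":-0.1,"dz":0,"turn":0},{"hand":-1,"dx":-0.18,"dy":-0.09,"dz":0,"turn":0},{"hand":-1,"dx":-0.22,"dy":-0.08,"dz":0,"turn":0},{"hand":-1,"dx":-0.26,"dy":-0.07,"dz":0,"turn":0},{"hand":-1,"dx":-0.3,"dy":-0.06,"dz":0,"turn":0},{"hand":-1,"dx":-0.33,"dy":-0.05,"dz":0,"turn":0},{"hand":-1,"dx":-0.36,"dy":-0.05,"dz":0,"turn":0},{"hand":-1,"dx":-0.39,"dy":-0.05,"dz":0,"turn":0},{"hand":-1,"dx":-0.40,"dy":-0.05,"dz":0,"turn":0}]' 
python3 -m inch '[{"hand":-1,"dx":0.08,"dy":0,"dz":0,"turn":0},{"hand":-1,"dx":0.2,"dy":0,"dz":0,"turn":0},{"hand":-1,"dx":0.3,"dy":0,"dz":-0.3,"turn":0},{"hand":-1,"dx":0.3,"dy":0.2,"dz":-0.6,"turn":0},{"hand":-1,"dx":0.3,"dy":0.5,"dz":-0.6,"turn":0},{"hand":-1,"dx":0.3,"dy":0.95,"dz":-0.6,"turn":0},{"hand":-1,"dx":0.3,"dy":0.95,"dz":-0.6,"turn":0}]' >/dev/null 
python3 jl.py c6 scene; python3 plan.py
```

```text
time: 14.55
ee_pos: [495.0, -125.5, 25.5]
orientation: [-0.026, 1.0, -0.005, -0.008]
ft_force: [-21.1, -13.5, 5.3]
width: 0.2
scene [(0.92, 9427)]
jig [572.1  19. ] deg 4.9 cost 0.091 in fence x -97.2 y -0.4
  corner [475.8 149.3]
  corner [ 499.1 -125.7]
t 15.2333 pos [460.2  -4.1 100.9] yaw -176.41 F [ 0.8 -0.1  0.5] w -0.2 j [ 0.99  0.83 -1.38  2.11  0.96  1.09  0.74]
```

View pics/c6.png

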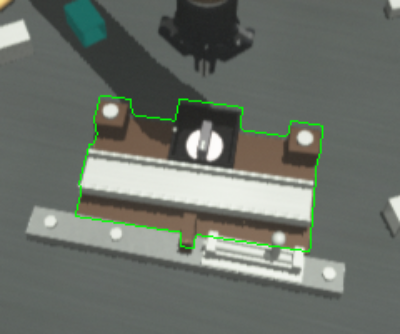

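```bash

python3 -m inch '[{"hand":-1,"dx":0.04,"dy":0.3,"dz":0,"turn":0.01},{"hand":-1,"dx":0.04,"dy":0.65,"dz":0,"turn":0.01},{"hand":-1,"dx":0.04,"dy":0.99,"dz":0,"turn":0.01},{"hand":-1,"dx":0.04,"dy":0.99,"dz":0,"turn":0.01}]' >/dev/null
python3 -m inch '[{"hand":-1,"dx":0,"dy":0.27,"dz":0,"turn":0},{"hand":-1,"dx":0,"dy":0.27,"dz":0,"turn":0},{"hand":-1,"dx":0,"dy":0.27,"dz":0.3,"turn":0},{"hand":-1,"dx":0,"dy":0.27,"dz":0.61,"turn":0},{"hand":-1,"dx":0,"dy":0.27,"dz":0.61,"turn":0},{"hand":-1,"dx":0,"dy":0.27,"dz":0.61,"turn":0}]' 
python3 plan.py 497 148 26 -177.6
python3 -c "
from h import *
snap('wrist','w7')
t=snap('top')['pixels'][130:330,200:440,::-1];b=snap('scene')['pixels'][180:380,210:450,::-1]
cv2.imwrite('pics/c7.png',cv2.resize(np.hstack([t,b]),(800,334)))
"
```

```text
time: 16.07
ee_pos: [446.0, 141.8, 25.3]
orientation: [-0.02, 1.0, -0.0, -0.001]
ft_force: [-0.4, 0.8, -0.3]
width: 0.2
t 16.0667 pos [446.  141.8  25.3] yaw -177.72 F [-0.4  0.8 -0.3] w 0.2 j [ 0.55  0.9  -1.19  2.11  1.08  0.96  0.34]
(array([-0.426,  0.034, -0.007]), np.float64(-0.001))
```

View pics/c7.png

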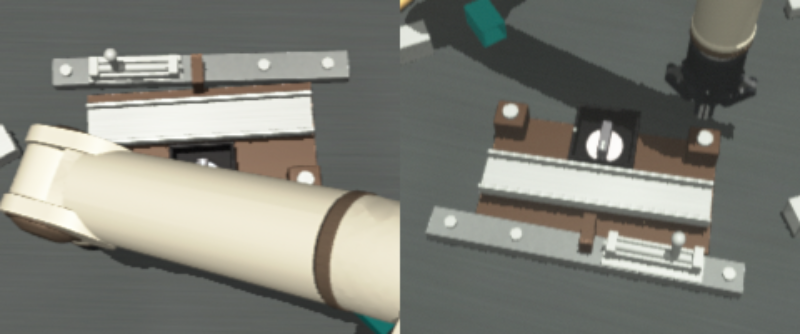

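```bash

python3 -m inch '[{"hand":-1,"dx":-0.08,"dy":0.03,"dz":0,"turn":0},{"hand":-1,"dx":-0.14,"dy":0.03,"dz":0,"turn":0},{"hand":-1,"dx":-0.18,"dy":0.03,"dz":0,"turn":0},{"hand":-1,"dx":-0.22,"dy":0.03,"dz":0,"turn":0},{"hand":-1,"dx":-0.26,"dy":0.03,"dz":0,"turn":0},{"hand":-1,"dx":-0.30,"dy":0.03,"dz":0,"turn":0},{"hand":-1,"dx":-0.33,"dy":0.03,"dz":0,"turn":0},{"hand":-1,"dx":-0.36,"dy":0.03,"dz":0,"turn":0}]' 
python3 -m inch '[{"hand":-1,"dx":-0.03,"dy":0,"dz":0,"turn":0},{"hand":-1,"dx":-0.06,"dy":0,"dz":0,"turn":0},{"hand":-1,"dx":-0.06,"dy":0,"dz":0,"turn":0}]' 

```

```text
time: 16.88
ee_pos: [479.9, 150.4, 25.1]
orientation: [-0.023, 1.0, 0.001, -0.007]
ft_force: [-25.5, 6.5, 14.2]
width: 0.2
time: 17.13
ee_pos: [481.2, 150.8, 25.0]
orientation: [-0.024, 1.0, -0.0, -0.012]
ft_force: [-40.4, -0.1, 31.3]
width: 0.4
```

```bash

python3 -m inch '[{"hand":-1,"dx":0.08,"dy":0,"dz":0,"turn":0},{"hand":-1,"dx":0.2,"dy":0,"dz":0,"turn":0},{"hand":-1,"dx":0.3,"dy":0,"dz":-0.3,"turn":0},{"hand":-1,"dx":0.3,"dy":-0.3,"dz":-0.6,"turn":0},{"hand":-1,"dx":0.3,"dy":-0.6,"dz":-0.6,"turn":0},{"hand":-1,"dx":0.3,"dy":-0.95,"dz":-0.6,"turn":0}]' >/dev/null 
python3 -m inch '[{"hand":-1,"dx":0,"dy":-0.3,"dz":0,"turn":0},{"hand":-1,"dx":0,"dy":-0.65,"dz":0,"turn":0},{"hand":-1,"dx":0,"dy":-0.99,"dz":0,"turn":0},{"hand":-1,"dx":0,"dy":-0.99,"dz":0,"turn":0}]' >/dev/null
python3 plan.py 465 -125 26 -177.6
python3 jl.py c8
```

```text
t 17.9667 pos [470.7 -94.9  96.7] yaw -178.53 F [ 0.3  0.4 -0.4] w -0.0 j [ 1.14  0.85 -1.35  2.06  0.97  1.1   0.9 ]
(array([ 0.053, -0.247,  0.59 ]), np.float64(-0.01))
top [(0.88, 7824)]
scene [(0.63, 9180)]
jig [583.4  20.2] deg 2.8 cost 0.189 in fence x -85.8 y 0.3
  corner [491.8 153.9]
  corner [ 505.3 -121.8]
jig [582.7  21.6] deg 2.5 cost 0.252 in fence x -86.5 y 1.7
  corner [491.7 155.7]
  corner [ 503.8 -120. ]
jig [573.8  18.3] deg 2.9 cost 0.115 in fence x -95.5 y -1.2
  corner [481.9 151.8]
  corner [ 495.9 -123.9]
```

View pics/c8.png

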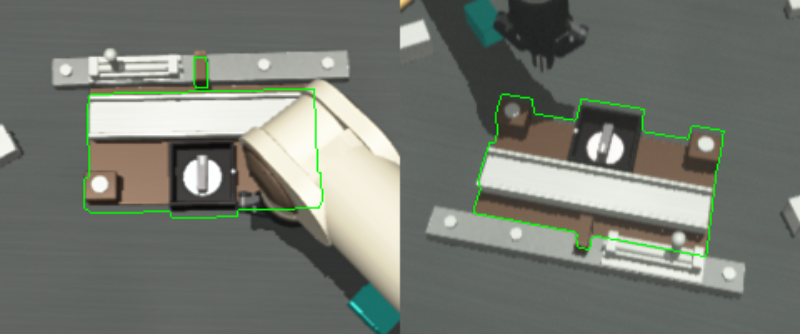

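```bash

python3 -m inch '[{"hand":-1,"dx":0.04,"dy":-0.26,"dz":0,"turn":-0.01},{"hand":-1,"dx":0.04,"dy":-0.26,"dz":0.3,"turn":-0.01},{"hand":-1,"dx":0.04,"dy":-0.26,"dz":0.59,"turn":-0.01},{"hand":-1,"dx":0.04,"dy":-0.26,"dz":0.59,"turn":-0.01},{"hand":-1,"dx":0.04,"dy":-0.26,"dz":0.59,"turn":-0.01}]' 
python3 -m inch '[{"hand":-1,"dx":-0.1,"dy":0,"dz":0,"turn":0},{"hand":-1,"dx":-0.17,"dy":0,"dz":0,"turn":0},{"hand":-1,"dx":-0.22,"dy":0,"dz":0,"turn":0},{"hand":-1,"dx":-0.27,"dy":0,"dz":0,"turn":0},{"hand":-1,"dx":-0.32,"dy":0,"dz":0,"turn":0},{"hand":-1,"dx":-0.36,"dy":0,"dz":0,"turn":0},{"hand":-1,"dx":-0.36,"dy":0,"dz":0,"turn":0}]' 

```

```text
time: 18.58
ee_pos: [465.7, -113.7, 26.3]
orientation: [-0.03, 1.0, 0.001, -0.001]
ft_force: [0.4, 0.4, 0.2]
width: 0.4
time: 19.17
ee_pos: [494.8, -113.8, 25.4]
orientation: [-0.029, 0.999, -0.003, -0.015]
ft_force: [-40.9, -3.7, 26.5]
width: -0.3
```

```bash

python3 -m inch '[{"hand":-1,"dx":0.1,"dy":0,"dz":0,"turn":0},{"hand":-1,"dx":0.3,"dy":0,"dz":0,"turn":0},{"hand":-1,"dx":0.3,"dy":0,"dz":-0.4,"turn":0},{"hand":-1,"dx":0.3,"dy":0.3,"dz":-0.8,"turn":-0.02},{"hand":-1,"dx":0.3,"dy":0.6,"dz":-1,"turn":-0.02},{"hand":-1,"dx":0.2,"dy":0.95,"dz":-1,"turn":-0.02}]' >/dev/null 
python3 -m inch '[{"hand":-1,"dx":-0.2,"dy":0.25,"dz":0,"turn":0},{"hand":-1,"dx":-0.4,"dy":0.5,"dz":0,"turn":0},{"hand":-1,"dx":-0.6,"dy":0.75,"dz":0,"turn":0},{"hand":-1,"dx":-0.9,"dy":0.99,"dz":0,"turn":0}]' >/dev/null 
python3 -m inch '[{"hand":-1,"dx":-0.2,"dy":0.25,"dz":0,"turn":0},{"hand":-1,"dx":-0.4,"dy":0.4,"dz":0,"turn":0},{"hand":-1,"dx":-0.6,"dy":0.55,"dz":0,"turn":0},{"hand":-1,"dx":-0.6,"dy":0.55,"dz":0,"turn":0},{"hand":-1,"dx":-0.6,"dy":0.55,"dz":0,"turn":0}]' >/dev/null
python3 -c "
import cv2,pickle
from h import *
S,det=pickle.load(open('d.pkl','rb'))
for c,uv in(('top',(266,162)),('scene',(376.5,323.5))): print(c,ray(S[c],uv,100))
print(proj(S['top'],[679.9,149.1,100]),proj(S['scene'],[679.9,149.1,100]))
t=S['top']['pixels'][150:190,240:300,::-1];u=S['scene']['pixels'][305:345,350:410,::-1]
cv2.imwrite('pics/b1.png',cv2.resize(np.hstack([t,u]),(800,267),interpolation=0))
snap('wrist','w8')
"
python3 plan.py 680 185 68 -177.6
```

```text
top [679.55060213 142.18454493 100.        ]
scene [680.64572535 141.26209714 100.        ]
[[262.91252624 161.78104296]] [[380.39397447 324.05118927]]
t 20.4667 pos [636.2 176.8 142.4] yaw -174.9 F [ 0.7 -0.5 -0.6] w -0.1 j [ 0.43  0.95 -1.23  1.58  0.92  1.29  0.71]
(array([-0.369,  0.035,  0.62 ]), np.float64(0.03))
```

View pics/b1.png

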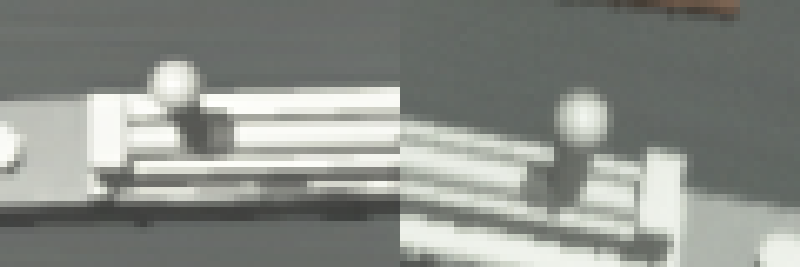

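View pics/w8.png

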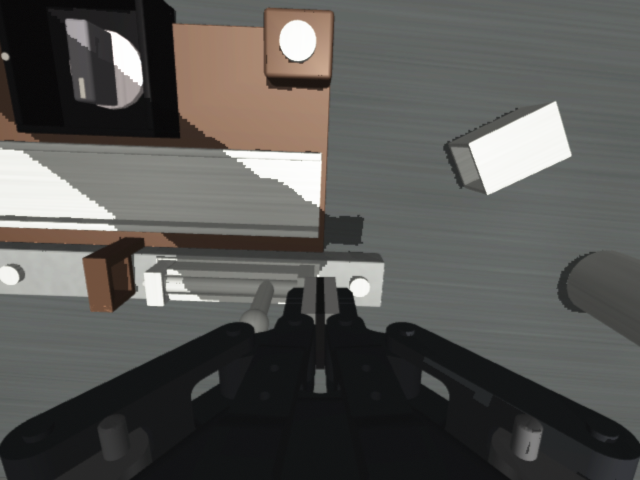

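```bash

python3 -m inch '[{"hand":-1,"dx":-0.2,"dy":0.08,"dz":0,"turn":0.03},{"hand":-1,"dx":-0.37,"dy":0.08,"dz":0.1,"turn":0.03},{"hand":-1,"dx":-0.37,"dy":0.08,"dz":0.35,"turn":0.03},{"hand":-1,"dx":-0.37,"dy":0.08,"dz":0.61,"turn":0.03},{"hand":-1,"dx":-0.37,"dy":0.08,"dz":0.61,"turn":0.03},{"hand":-1,"dx":-0.37,"dy":0.08,"dz":0.61,"turn":0.03}]' 
python3 plan.py 680 100 68 -177.6
```

```text
time: 20.97
ee_pos: [678.6, 186.6, 67.1]
orientation: [-0.019, 1.0, -0.001, -0.002]
ft_force: [-0.5, -0.5, 0.8]
width: 0.1
t 20.9667 pos [678.6 186.6  67.1] yaw -177.78 F [-0.5 -0.5  0.8] w 0.1 j [ 0.34  1.06 -1.13  1.49  0.99  1.23  0.68]
(array([ 0.016, -0.721, -0.007]), np.float64(-0.002))
```

```bash

python3 -m inch '[{"hand":-1,"dx":0,"dy":-0.08,"dz":0,"turn":0},{"hand":-1,"dx":0,"dy":-0.15,"dz":0,"turn":0},{"hand":-1,"dx":0,"dy":-0.21,"dz":0,"turn":0},{"hand":-1,"dx":0,"dy":-0.27,"dz":0,"turn":0},{"hand":-1,"dx":0,"dy":-0.33,"dz":0,"turn":0},{"hand":-1,"dx":0,"dy":-0.39,"dz":0,"turn":0},{"hand":-1,"dx":0,"dy":-0.45,"dz":0,"turn":0},{"hand":-1,"dx":0,"dy":-0.51,"dz":0,"turn":0},{"hand":-1,"dx":0,"dy":-0.57,"dz":0,"turn":0},{"hand":-1,"dx":0,"dy":-0.63,"dz":0,"turn":0},{"hand":-1,"dx":0,"dy":-0.69,"dz":0,"turn":0},{"hand":-1,"dx":0,"dy":-0.69,"dz":0,"turn":0}]' 
python3 -m inch '[{"hand":-1,"dx":0,"dy":-0.04,"dz":0,"turn":0},{"hand":-1,"dx":0,"dy":-0.08,"dz":0,"turn":0},{"hand":-1,"dx":0,"dy":-0.08,"dz":0,"turn":0}]' 

```

```text
time: 21.97
ee_pos: [683.8, 102.7, 67.8]
orientation: [-0.018, 1.0, -0.001, -0.0]
ft_force: [0.2, 0.2, 2.6]
width: 0.0
time: 22.22
ee_pos: [683.3, 102.4, 68.3]
orientation: [-0.022, 1.0, 0.005, 0.001]
ft_force: [3.5, 13.8, -2.5]
width: 0.0
```

```bash

python3 -m inch '[{"hand":-1,"dx":0,"dy":-0.05,"dz":0,"turn":0},{"hand":-1,"dx":0,"dy":-0.08,"dz":0,"turn":0},{"hand":-1,"dx":0,"dy":-0.08,"dz":0,"turn":0}]' 
python3 -m inch '[{"hand":-1,"dx":0,"dy":0.2,"dz":0,"turn":0},{"hand":-1,"dx":0,"dy":0.3,"dz":0,"turn":0},{"hand":-1,"dx":0,"dy":0.3,"dz":-0.4,"turn":0},{"hand":-1,"dx":0,"dy":0.4,"dz":-0.8,"turn":0},{"hand":-1,"dx":0.3,"dy":0.8,"dz":-0.9,"turn":0},{"hand":1,"dx":0.3,"dy":0.99,"dz":-0.9,"turn":0},{"hand":1,"dx":0.3,"dy":0.99,"dz":-0.9,"turn":0}]' >/dev/null
python3 -c "
from h import *
s=snap('top');u=snap('scene'); w=snap('wrist','w9')
t=s['pixels'][150:210,220:340,::-1];v=u['pixels'][285:345,310:430,::-1]
cv2.imwrite('pics/b2.png',cv2.resize(np.vstack([t,v]),(600,600)))
"; python3 plan.py 562 312 150
```

```text
time: 22.47
ee_pos: [683.1, 102.2, 68.7]
orientation: [-0.025, 1.0, 0.011, 0.002]
ft_force: [7.2, 29.9, -10.4]
width: -0.3
t 23.2 pos [643.  203.6 175.9] yaw -177.62 F [ 1.1 -0.2 -0.4] w 45.6 j [ 0.37  0.92 -1.23  1.52  0.88  1.34  0.67]
(array([0.637, 0.931, 0.214]), 0)
```

View pics/b2.png

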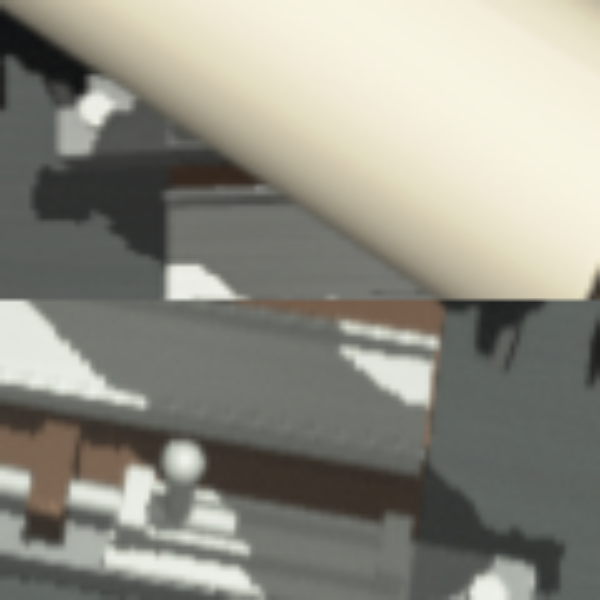

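View pics/w9.png

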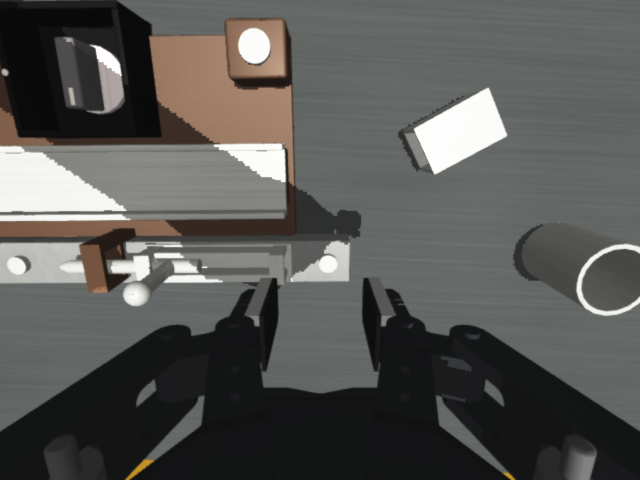

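```bash

python3 -m inch '[{"hand":1,"dx":0.2,"dy":0.3,"dz":0,"turn":0.08},{"hand":1,"dx":0.4,"dy":0.6,"dz":0,"turn":0.16},{"hand":1,"dx":0.6,"dy":0.9,"dz":0,"turn":0.24},{"hand":1,"dx":0.64,"dy":0.93,"dz":0.1,"turn":0.32},{"hand":1,"dx":0.64,"dy":0.93,"dz":0.2,"turn":0.4},{"hand":1,"dx":0.64,"dy":0.93,"dz":0.2,"turn":0.48},{"hand":1,"dx":0.64,"dy":0.93,"dz":0.2,"turn":0.56},{"hand":1,"dx":0.64,"dy":0.93,"dz":0.2,"turn":0.64},{"hand":1,"dx":0.64,"dy":0.93,"dz":0.2,"turn":0.67},{"hand":1,"dx":0.64,"dy":0.93,"dz":0.2,"turn":0.67},{"hand":1,"dx":0.64,"dy":0.93,"dz":0.2,"turn":0.67}]' 50 >/dev/null
cat > cl.py <<'E'
import sys; from fit import *; from plan import plan,yaw
# cl.py cams x0 y0 tag : fit the coupon nearest x0,y0
cams=sys.argv[1].split(','); x0,y0=float(sys.argv[2]),float(sys.argv[3]); vs=[];S={}
for c in cams:
    S[c]=s=snap(c); e=proj(s,[x0,y0,20])[0]
    ds=[d for d in regions_of(c,'coupon1')]; ds.sort(key=lambda d:np.hypot(*(np.array(d['position'])-e)))
    print(c,'exp',np.round(e),[(round(d['conf'],2),np.round(d['position']).tolist(),int(d['mask'].sum())) for d in ds[:3]])
    if ds and np.hypot(*(np.array(ds[0]['position'])-e))<90: vs.append((s,ds[0]['mask']))
for v in ([vs]+[[x] for x in vs] if len(vs)>1 else [vs]):
    if not v: continue
    r=fit(v,'coupon',[x0,y0,.3]); print(np.round(r[0][:2],1),'bodyx deg %.1f'%(np.degrees(r[0][2])%180),'cost %.3f'%r[1])
    if v is vs: best=r[0]
st=get_state(); a=np.degrees(yaw(st)); want=np.degrees(best[2])+90
dlt=(want-a+90)%180-90
print('pos',np.round(st['ee_pos'],1),'yaw %.1f'%a,'tool yaw want',round(a+dlt,1),'plan to z60',plan(best[0],best[1],60,a+dlt),'w',st['width'],'j7',st['joints'][6])
i=S[cams[0]]['pixels'][:,:,::-1].copy()
k,_=cv2.findContours((sil(S[cams[0]],'coupon',best)>.5).astype(np.uint8),0,1); cv2.drawContours(i,k,-1,(0,255,0),1)
cv2.imwrite(f'pics/{sys.argv[4]}.png',i)
E
python3 cl.py wrist,scene 562 312 k1
```

```text
wrist exp [319. 224.] [(0.78, [320.0, 225.0], 4382), (0.52, [547.0, 163.0], 10817), (0.21, [123.0, 461.0], 1119)]
scene exp [457. 307.] [(0.87, [457.0, 308.0], 701), (0.96, [261.0, 190.0], 469), (0.68, [215.0, 205.0], 554)]
[562.6 312.5] bodyx deg 33.0 cost 0.079
[562.5 313.1] bodyx deg 31.7 cost 0.035
[563.6 311.6] bodyx deg 35.6 cost 0.096
pos [562.6 311.6 151.7] yaw 122.0 tool yaw want 123.0 plan to z60 (array([0.007, 0.005, 0.764]), np.float64(-0.011)) w 84.9600613393366 j7 -0.5173690494868955
```

View pics/k1.png

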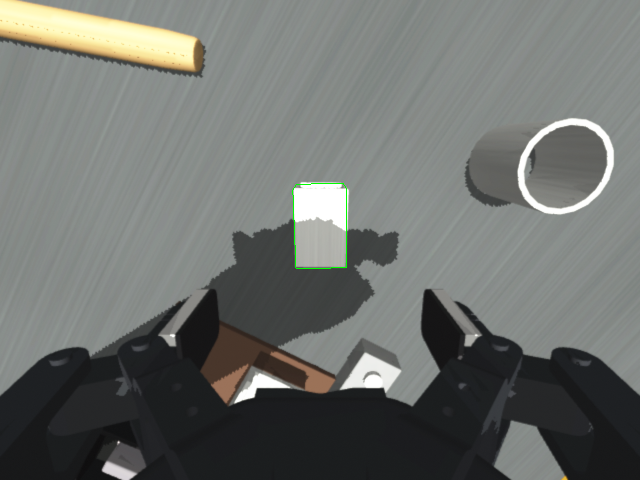

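```bash

python3 -m inch '[{"hand":1,"dx":0.01,"dy":0,"dz":0.3,"turn":0},{"hand":1,"dx":0.01,"dy":0,"dz":0.6,"turn":0},{"hand":1,"dx":0.01,"dy":0,"dz":0.8,"turn":0},{"hand":1,"dx":0.01,"dy":0,"dz":0.8,"turn":0}]' >/dev/null
python3 -m inch '[{"hand":1,"dx":0,"dy":0,"dz":0.15,"turn":0},{"hand":1,"dx":0,"dy":0,"dz":0.33,"turn":0},{"hand":1,"dx":0,"dy":0,"dz":0.33,"turn":0},{"hand":-1,"dx":0,"dy":0,"dz":0.33,"turn":0},{"hand":-1,"dx":0,"dy":0,"dz":0.33,"turn":0},{"hand":-1,"dx":0,"dy":0,"dz":0.33,"turn":0},{"hand":-1,"dx":0,"dy":0,"dz":0.33,"turn":0},{"hand":-1,"dx":0,"dy":0,"dz":0.33,"turn":0},{"hand":-1,"dx":0,"dy":0,"dz":0.33,"turn":0}]' 80
python3 plan.py
```

```text
time: 25.4
ee_pos: [562.9, 314.1, 18.5]
orientation: [0.485, 0.874, 0.001, 0.001]
ft_force: [-0.3, -0.2, 5.8]
width: 38.5
t 25.4 pos [562.9 314.1  18.5] yaw 121.95 F [-0.3 -0.2  5.8] w 38.5 j [ 0.06  0.93 -0.9   1.68  0.87  0.97 -0.61]
```

```bash

python3 -m inch '[{"hand":-1,"dx":0,"dy":0,"dz":-0.2,"turn":0},{"hand":-1,"dx":0,"dy":0,"dz":-0.5,"turn":0},{"hand":-1,"dx":0,"dy":0,"dz":-0.8,"turn":0},{"hand":-1,"dx":-0.2,"dy":-0.1,"dz":-1,"turn":0},{"hand":-1,"dx":-0.5,"dy":-0.2,"dz":-1,"turn":0},{"hand":-1,"dx":-0.7,"dy":-0.25,"dz":-1,"turn":0},{"hand":-1,"dx":-0.89,"dy":-0.32,"dz":-1,"turn":0}]' >/dev/null
python3 -m inch '[{"hand":-1,"dx":-0.2,"dy":-0.08,"dz":0,"turn":0.06},{"hand":-1,"dx":-0.4,"dy":-0.16,"dz":0,"turn":0.12},{"hand":-1,"dx":-0.6,"dy":-0.24,"dz":0,"turn":0.18},{"hand":-1,"dx":-0.89,"dy":-0.32,"dz":0,"turn":0.25},{"hand":-1,"dx":-0.89,"dy":-0.32,"dz":0,"turn":0.33},{"hand":-1,"dx":-0.89,"dy":-0.32,"dz":0,"turn":0.33},{"hand":-1,"dx":-0.89,"dy":-0.32,"dz":0,"turn":0.33}]' 
python3 plan.py 610.5 91.7 100 92.4
python3 -c "
from h import *
snap('wrist','w10'); snap('scene','s10')
"
```

```text
time: 26.57
ee_pos: [609.5, 91.0, 136.8]
orientation: [0.692, 0.722, 0.0, 0.0]
ft_force: [0.0, 0.2, -1.8]
width: 38.7
t 26.5667 pos [609.5  91.  136.8] yaw 92.36 F [ 0.   0.2 -1.8] w 38.7 j [ 0.46  0.71 -0.93  1.71  0.64  1.06 -0.64]
(array([0.005, 0.009, 0.307]), np.float64(-0.0))
```

View pics/w10.png

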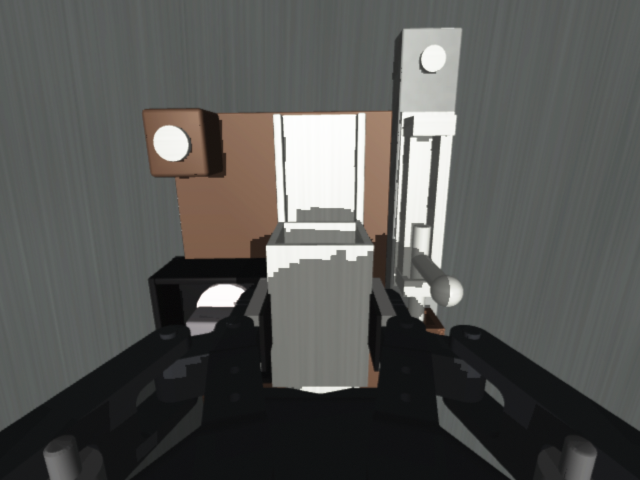

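```bash
python3 -c "
from h import *
import cv2
s=snap('wrist'); im=s['pixels'][:,:,::-1]
crop=im[100:235,255:385]; cv2.imwrite('pics/w10c.png',cv2.resize(crop,(780,810)[::1],interpolation=0)[:600])
for r in (130,170,205):
    g=im[r].astype(int).mean(1); e=np.diff(g); idx=[(i,int(e[i])) for i in range(255,385) if abs(e[i])>25]; print(r,idx)
for u,v in((277,150),(283.5,150),(357,150),(363.5,150)): print(u,ray(s,(u,v),55))
print(proj(s,[[611.4-.0419*t,70.6+t,55] for t in(60,100)]))
print(proj(s,[609.5,91,60]))
"
```

```text
130 [(274, 92), (281, -98), (282, -44), (283, 93), (284, 66), (355, -64), (356, -98), (357, 27), (358, 118), (365, -62), (366, -31)]
170 [(275, 75), (276, 39), (282, -70), (283, -81), (285, 124), (354, -59), (355, -86), (357, 108), (358, 30), (364, -64), (365, -33)]
205 [(277, 91), (278, 27), (283, -35), (284, -96), (285, -42), (286, 53), (287, 101), (353, -65), (354, -88), (356, 109), (357, 52), (363, -73), (364, -39)]
277 [579.31629654 154.75425657  55.        ]
283.5 [583.4794379  154.93778301  55.        ]
357 [630.56216816 157.01336142  55.        ]
363.5 [634.72658465 157.19694408  55.        ]
[[321.36546064 189.69255841]
 [321.58456811 126.09022154]]
[[319.66111282 249.15011163]]
```

View pics/w10c.png

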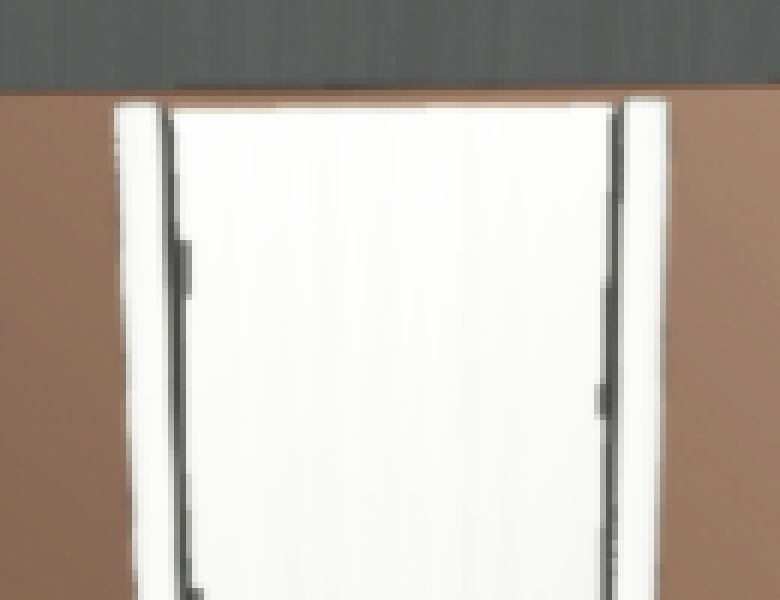

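```bash

python3 -m inch '[{"hand":-1,"dx":0,"dy":0.003,"dz":0.2,"turn":0},{"hand":-1,"dx":0,"dy":0.003,"dz":0.4,"turn":0},{"hand":-1,"dx":0,"dy":0.003,"dz":0.5,"turn":0},{"hand":-1,"dx":0,"dy":0.003,"dz":0.58,"turn":0},{"hand":-1,"dx":0,"dy":0.003,"dz":0.62,"turn":0},{"hand":-1,"dx":0,"dy":0.003,"dz":0.64,"turn":0},{"hand":-1,"dx":0,"dy":0.003,"dz":0.64,"turn":0}]' 
python3 -c "
from h import *
snap('wrist','w11'); snap('scene','s11')
a=cv2.imread('pics/w11.png')[100:420,150:490];b=cv2.resize(cv2.imread('pics/s11.png')[200:340,250:400],(340,320))
cv2.imwrite('pics/p11.png',np.hstack([a,b]))
"
```

```text
time: 27.3
ee_pos: [610.2, 91.8, 59.8]
orientation: [0.693, 0.721, 0.0, -0.0]
ft_force: [0.7, 0.0, -1.5]
width: 38.2
```

View pics/p11.png

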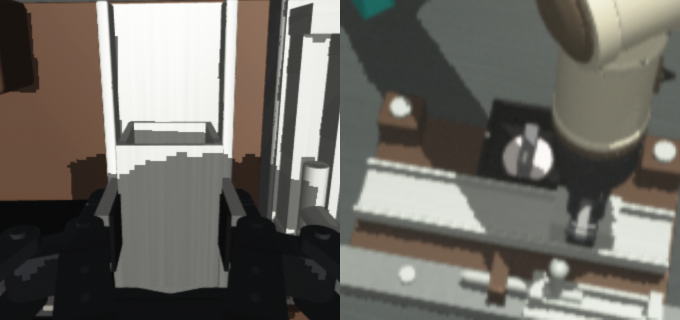

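```bash

python3 -m inch '[{"hand":-1,"dx":0,"dy":0,"dz":0.012,"turn":0},{"hand":-1,"dx":0,"dy":0,"dz":0.012,"turn":0},{"hand":0.25,"dx":0,"dy":0,"dz":0.012,"turn":0},{"hand":0.25,"dx":0,"dy":0,"dz":0.012,"turn":0},{"hand":0.25,"dx":0,"dy":0,"dz":0.012,"turn":0},{"hand":0.25,"dx":0,"dy":0,"dz":0,"turn":0},{"hand":0.25,"dx":0,"dy":0,"dz":-0.2,"turn":0},{"hand":0.25,"dx":0,"dy":0,"dz":-0.4,"turn":0},{"hand":0.25,"dx":0,"dy":0,"dz":-0.7,"turn":0},{"hand":0.25,"dx":0,"dy":0,"dz":-1,"turn":0},{"hand":1,"dx":0,"dy":0,"dz":-1,"turn":0},{"hand":1,"dx":0,"dy":0,"dz":-1,"turn":0}]' 
python3 -c "
from h import *
s=snap('wrist','w12'); b=snap('scene','s12')
a=cv2.imread('pics/w12.png')[60:420,130:510];b=cv2.resize(cv2.imread('pics/s12.png')[200:340,250:400],(380,360))
cv2.imwrite('pics/p12.png',np.hstack([a,b]))
"; python3 plan.py 424.6 -321 150 125
```

```text
time: 28.4
ee_pos: [611.8, 92.0, 182.6]
orientation: [0.693, 0.721, 0.002, 0.002]
ft_force: [0.0, 0.3, -0.1]
width: 75.4
t 28.5 pos [609.7  90.8 179.4] yaw 92.24 F [ 0.5 -0.  -1. ] w 84.9 j [ 0.48  0.66 -0.97  1.68  0.6   1.13 -0.61]
(array([-3.369, -1.676,  0.248]), np.float64(-0.364))
```

View pics/p12.png

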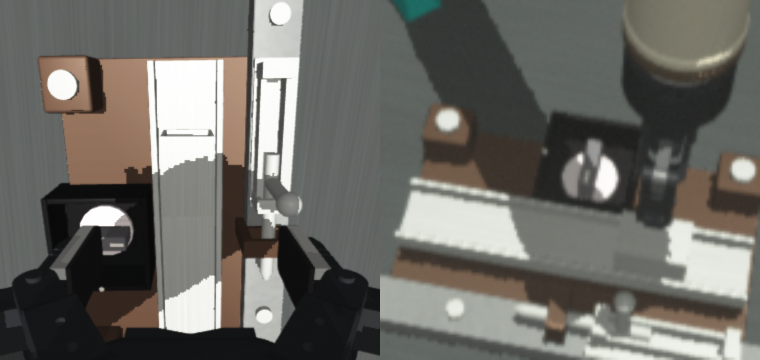

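```bash

python3 -m inch '[{"hand":1,"dx":-0.3,"dy":-0.05,"dz":0,"turn":0},{"hand":1,"dx":-0.6,"dy":-0.1,"dz":0,"turn":0},{"hand":1,"dx":-0.91,"dy":-0.15,"dz":0,"turn":0}]' >/dev/null
python3 -m inch '[{"hand":1,"dx":-0.3,"dy":-0.05,"dz":0,"turn":0},{"hand":1,"dx":-0.6,"dy":-0.1,"dz":0,"turn":0},{"hand":1,"dx":-0.91,"dy":-0.15,"dz":0,"turn":0}]' >/dev/null
python3 -m inch '[{"hand":1,"dx":-0.3,"dy":-0.05,"dz":0,"turn":0},{"hand":1,"dx":-0.6,"dy":-0.1,"dz":0,"turn":0},{"hand":1,"dx":-0.91,"dy":-0.15,"dz":0,"turn":0}]' >/dev/null
python3 -m inch '[{"hand":1,"dx":-0.3,"dy":-0.05,"dz":0,"turn":0.07},{"hand":1,"dx":-0.6,"dy":-0.1,"dz":0,"turn":0.15},{"hand":1,"dx":-0.91,"dy":-0.15,"dz":0.1,"turn":0.22},{"hand":1,"dx":-0.91,"dy":-0.15,"dz":0.2,"turn":0.3},{"hand":1,"dx":-0.91,"dy":-0.15,"dz":0.25,"turn":0.37},{"hand":1,"dx":-0.91,"dy":-0.15,"dz":0.25,"turn":0.45},{"hand":1,"dx":-0.91,"dy":-0.15,"dz":0.25,"turn":0.52},{"hand":1,"dx":-0.91,"dy":-0.15,"dz":0.25,"turn":0.52},{"hand":1,"dx":-0.91,"dy":-0.15,"dz":0.25,"turn":0.52}]' >/dev/null
python3 cl.py wrist,scene 553 -350 k2
```

```text
wrist exp [321. 231.] [(0.84, [326.0, 178.0], 4676), (0.9, [185.0, 296.0], 2846), (0.91, [51.0, 281.0], 6748)]
scene exp [186. 244.] [(0.8, [190.0, 259.0], 557), (0.78, [164.0, 206.0], 411), (0.72, [216.0, 207.0], 509)]
[ 585.5 -320.4] bodyx deg 137.7 cost 0.064
[ 585.4 -319.8] bodyx deg 137.2 cost 0.039
[ 585.7 -321.4] bodyx deg 134.8 cost 0.073
pos [ 555.  -347.8  149.3] yaw 45.6 tool yaw want 47.7 plan to z60 (array([0.341, 0.022, 0.744]), np.float64(-0.023)) w 85.65152824916183 j7 -0.6340434248814627
```

View pics/k2.png

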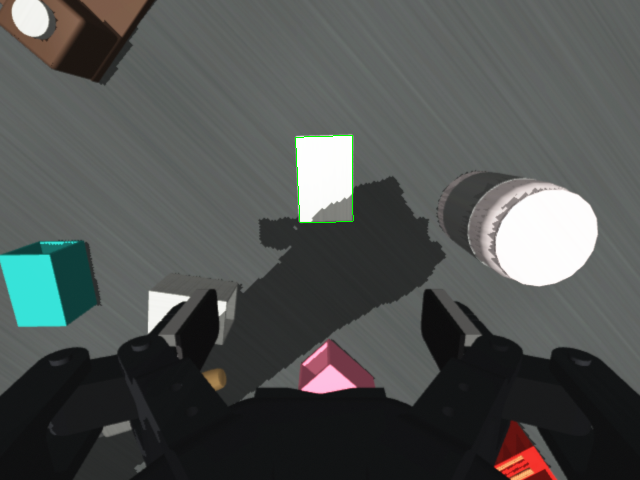

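```bash

python3 -m inch '[{"hand":1,"dx":0.2,"dy":0.02,"dz":0,"turn":-0.02},{"hand":1,"dx":0.34,"dy":0.02,"dz":0.2,"turn":-0.02},{"hand":1,"dx":0.34,"dy":0.02,"dz":0.5,"turn":-0.02},{"hand":1,"dx":0.34,"dy":0.02,"dz":0.76,"turn":-0.02},{"hand":1,"dx":0.34,"dy":0.02,"dz":0.76,"turn":-0.02}]'
python3 -m inch '[{"hand":1,"dx":0,"dy":0,"dz":0.15,"turn":0},{"hand":1,"dx":0,"dy":0,"dz":0.33,"turn":0},{"hand":1,"dx":0,"dy":0,"dz":0.33,"turn":0},{"hand":-1,"dx":0,"dy":0,"dz":0.33,"turn":0},{"hand":-1,"dx":0,"dy":0,"dz":0.33,"turn":0},{"hand":-1,"dx":0,"dy":0,"dz":0.33,"turn":0},{"hand":-1,"dx":0,"dy":0,"dz":0.33,"turn":0},{"hand":-1,"dx":0,"dy":0,"dz":0.33,"turn":0},{"hand":-1,"dx":0,"dy":0,"dz":0.33,"turn":0}]' 80
python3 plan.py 613.4 21.8 140 92.4
```

```text
time: 30.62
ee_pos: [580.9, -318.6, 51.7]
orientation: [0.916, 0.402, -0.003, -0.004]
ft_force: [-2.3, 0.9, -1.7]
width: 85.3
time: 31.37
ee_pos: [587.0, -321.3, 21.2]
orientation: [0.916, 0.401, 0.001, 0.001]
ft_force: [0.8, 0.5, 6.2]
width: 38.0
t 31.3667 pos [ 587.  -321.3   21.2] yaw 47.25 F [0.8 0.5 6.2] w 38.0 j [ 0.91  0.85 -0.66  1.62  0.63  0.89 -0.74]
(array([ 2.249, -1.776, -0.994]), np.float64(-0.502))
```

```bash

python3 -m inch '[{"hand":-1,"dx":0,"dy":0,"dz":-0.2,"turn":0},{"hand":-1,"dx":0,"dy":0,"dz":-0.5,"turn":0},{"hand":-1,"dx":0,"dy":0,"dz":-0.8,"turn":0},{"hand":-1,"dx":0.2,"dy":-0.15,"dz":-1,"turn":0},{"hand":-1,"dx":0.4,"dy":-0.3,"dz":-1,"turn":0},{"hand":-1,"dx":0.6,"dy":-0.45,"dz":-1,"turn":0},{"hand":-1,"dx":0.75,"dy":-0.6,"dz":-1,"turn":0}]' >/dev/null
python3 -m inch '[{"hand":-1,"dx":0.25,"dy":-0.2,"dz":0,"turn":0},{"hand":-1,"dx":0.5,"dy":-0.4,"dz":0,"turn":0},{"hand":-1,"dx":0.75,"dy":-0.6,"dz":0,"turn":0}]' >/dev/null
python3 -m inch '[{"hand":-1,"dx":0.2,"dy":-0.15,"dz":0,"turn":-0.07},{"hand":-1,"dx":0.4,"dy":-0.3,"dz":0,"turn":-0.14},{"hand":-1,"dx":0.6,"dy":-0.45,"dz":0,"turn":-0.21},{"hand":-1,"dx":0.75,"dy":-0.58,"dz":0,"turn":-0.28},{"hand":-1,"dx":0.75,"dy":-0.58,"dz":0,"turn":-0.36},{"hand":-1,"dx":0.75,"dy":-0.58,"dz":0,"turn":-0.44},{"hand":-1,"dx":0.75,"dy":-0.58,"dz":0,"turn":-0.5},{"hand":-1,"dx":0.75,"dy":-0.58,"dz":0,"turn":-0.5},{"hand":-1,"dx":0.75,"dy":-0.58,"dz":0,"turn":-0.5}]' 
python3 plan.py 612.7 21.8 140 92.4
python3 -c "
from h import *
s=snap('wrist','w13')
"
```

```text
time: 32.95
ee_pos: [611.8, 22.4, 138.9]
orientation: [0.694, 0.72, -0.0, -0.0]
ft_force: [-0.4, -0.7, -2.2]
width: 38.4
t 32.95 pos [611.8  22.4 138.9] yaw 92.07 F [-0.4 -0.7 -2.2] w 38.4 j [ 0.59  0.71 -0.96  1.72  0.65  1.07 -0.55]
(array([-0.006,  0.007, -0.009]), np.float64(-0.004))
```

View pics/w13.png

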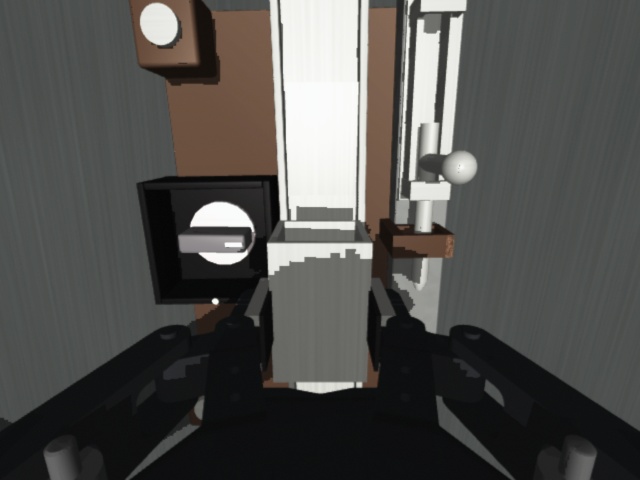

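```bash

python3 -m inch '[{"hand":-1,"dx":-0.006,"dy":0.007,"dz":0.2,"turn":-0.003},{"hand":-1,"dx":-0.006,"dy":0.007,"dz":0.4,"turn":-0.003},{"hand":-1,"dx":-0.006,"dy":0.007,"dz":0.5,"turn":-0.003},{"hand":-1,"dx":-0.006,"dy":0.007,"dz":0.58,"turn":-0.003},{"hand":-1,"dx":-0.006,"dy":0.007,"dz":0.62,"turn":-0.003},{"hand":-1,"dx":-0.006,"dy":0.007,"dz":0.635,"turn":-0.003},{"hand":-1,"dx":-0.006,"dy":0.007,"dz":0.635,"turn":-0.003}]' 
python3 -m inch '[{"hand":-1,"dx":0,"dy":0,"dz":0.012,"turn":0},{"hand":-1,"dx":0,"dy":0,"dz":0.012,"turn":0},{"hand":0.25,"dx":0,"dy":0,"dz":0.012,"turn":0},{"hand":0.25,"dx":0,"dy":0,"dz":0.012,"turn":0},{"hand":0.25,"dx":0,"dy":0,"dz":0.012,"turn":0},{"hand":0.25,"dx":0,"dy":0,"dz":0,"turn":0},{"hand":0.25,"dx":0,"dy":0,"dz":-0.2,"turn":0},{"hand":0.25,"dx":0,"dy":0,"dz":-0.4,"turn":0},{"hand":0.25,"dx":0,"dy":0,"dz":-0.7,"turn":0},{"hand":0.25,"dx":0,"dy":0,"dz":-1,"turn":0},{"hand":1,"dx":0,"dy":0,"dz":-1,"turn":0},{"hand":1,"dx":0,"dy":0,"dz":-1,"turn":0}]' 
python3 -c "
from h import *
s=snap('wrist','w14'); b=snap('scene','s14')
a=cv2.imread('pics/w14.png')[60:420,130:510];b=cv2.resize(cv2.imread('pics/s14.png')[200:340,250:400],(380,360))
cv2.imwrite('pics/p14.png',np.hstack([a,b]))
"; python3 plan.py 424.6 -321 150 125
```

```text
time: 33.58
ee_pos: [613.1, 22.3, 63.0]
orientation: [0.691, 0.722, 0.0, 0.0]
ft_force: [-0.0, 0.5, -1.9]
width: 38.7
time: 34.58
ee_pos: [614.6, 22.4, 185.6]
orientation: [0.691, 0.722, 0.002, 0.002]
ft_force: [-0.7, -0.0, -1.1]
width: 75.6
t 34.6833 pos [612.5  21.6 182.4] yaw 92.51 F [ 0.1 -0.1 -0.3] w 85.4 j [ 0.61  0.66 -1.    1.68  0.61  1.14 -0.51]
(array([-2.783, -1.689,  0.272]), np.float64(-0.361))
```

View pics/p14.png

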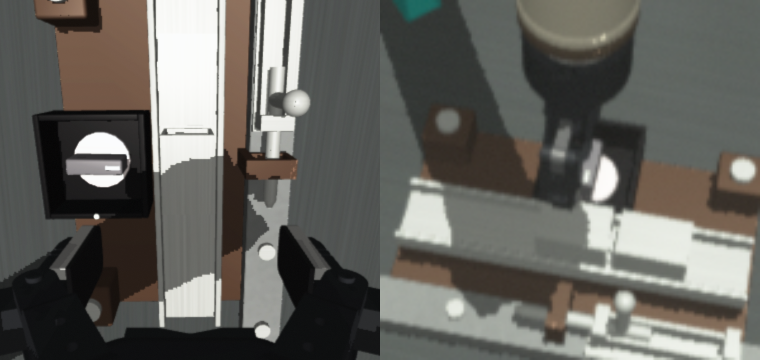

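```bash

python3 -m inch '[{"hand":1,"dx":-0.3,"dy":-0.18,"dz":0,"turn":0},{"hand":1,"dx":-0.6,"dy":-0.36,"dz":0,"turn":0},{"hand":1,"dx":-0.92,"dy":-0.56,"dz":0,"turn":0}]' >/dev/null
python3 -m inch '[{"hand":1,"dx":-0.3,"dy":-0.18,"dz":0,"turn":0},{"hand":1,"dx":-0.6,"dy":-0.36,"dz":0,"turn":0},{"hand":1,"dx":-0.92,"dy":-0.56,"dz":0,"turn":0}]' >/dev/null
python3 -m inch '[{"hand":1,"dx":-0.3,"dy":-0.18,"dz":0,"turn":-0.07},{"hand":1,"dx":-0.6,"dy":-0.36,"dz":0,"turn":-0.14},{"hand":1,"dx":-0.92,"dy":-0.56,"dz":0.1,"turn":-0.21},{"hand":1,"dx":-0.92,"dy":-0.56,"dz":0.2,"turn":-0.28},{"hand":1,"dx":-0.92,"dy":-0.56,"dz":0.27,"turn":-0.36},{"hand":1,"dx":-0.92,"dy":-0.56,"dz":0.27,"turn":-0.36},{"hand":1,"dx":-0.92,"dy":-0.56,"dz":0.27,"turn":-0.36}]' >/dev/null
python3 cl.py wrist,scene 424 -321 k3
```

```text
wrist exp [306. 236.] [(0.58, [306.0, 240.0], 4282), (0.56, [256.0, 371.0], 2866), (0.93, [307.0, 73.0], 6415)]
scene exp [216. 205.] [(0.75, [216.0, 206.0], 532), (0.57, [261.0, 195.0], 452), (0.72, [161.0, 206.0], 546)]
[ 426.6 -322.1] bodyx deg 37.6 cost 0.080
[ 426.5 -322. ] bodyx deg 37.2 cost 0.055
[ 424.4 -322.1] bodyx deg 36.1 cost 0.100
pos [ 431.  -309.7  150.8] yaw 124.9 tool yaw want 127.6 plan to z60 (array([-0.064, -0.089,  0.757]), np.float64(-0.03)) w 85.2341545801243 j7 0.5915329326343545
```

View pics/k3.png

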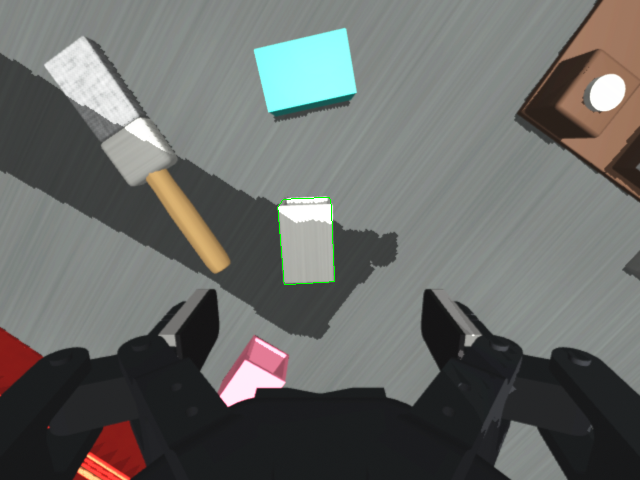

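```bash

python3 -m inch '[{"hand":0.45,"dx":-0.064,"dy":-0.089,"dz":0,"turn":-0.027},{"hand":0.45,"dx":-0.064,"dy":-0.089,"dz":0,"turn":-0.027},{"hand":0.45,"dx":-0.064,"dy":-0.089,"dz":0.25,"turn":-0.027},{"hand":0.45,"dx":-0.064,"dy":-0.089,"dz":0.5,"turn":-0.027},{"hand":0.45,"dx":-0.064,"dy":-0.089,"dz":0.5,"turn":-0.027}]'
python3 plan.py 426.5 -322 16 127.3
python3 -c "
from h import *
s=snap('wrist','w15')
"
```

```text
time: 36.38
ee_pos: [423.0, -321.2, 86.4]
orientation: [0.444, 0.896, 0.0, -0.003]
ft_force: [-1.3, -0.3, -0.8]
width: 61.8
t 36.3833 pos [ 423.  -321.2   86.4] yaw 127.26 F [-1.3 -0.3 -0.8] w 61.8 j [ 1.4   0.74 -1.07  1.94  0.8   0.97  0.59]
(array([-0.027,  0.021,  0.587]), np.float64(-0.0))
```

View pics/w15.png

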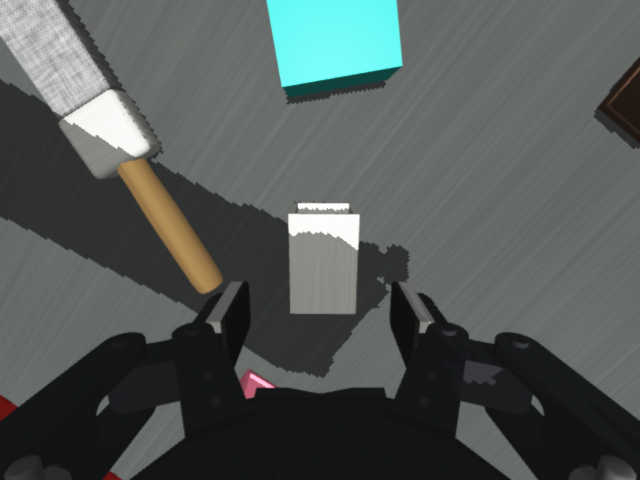

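```bash

python3 -m inch '[{"hand":0.45,"dx":-0.01,"dy":0.015,"dz":0.15,"turn":0},{"hand":0.45,"dx":-0.01,"dy":0.015,"dz":0.35,"turn":0},{"hand":0.45,"dx":-0.01,"dy":0.015,"dz":0.57,"turn":0},{"hand":0.45,"dx":-0.01,"dy":0.015,"dz":0.57,"turn":0},{"hand":0.45,"dx":-0.01,"dy":0.015,"dz":0.57,"turn":0},{"hand":-1,"dx":-0.01,"dy":0.015,"dz":0.57,"turn":0},{"hand":-1,"dx":-0.01,"dy":0.015,"dz":0.57,"turn":0},{"hand":-1,"dx":-0.01,"dy":0.015,"dz":0.57,"turn":0},{"hand":-1,"dx":-0.01,"dy":0.015,"dz":0.57,"turn":0},{"hand":-1,"dx":-0.01,"dy":0.015,"dz":0.57,"turn":0}]' 80
python3 plan.py 615.6 -48.1 140 92.4
```

```text
time: 37.27
ee_pos: [429.5, -323.4, 24.5]
orientation: [0.444, 0.896, -0.001, 0.002]
ft_force: [-2.1, 1.2, 6.8]
width: 38.4
t 37.2667 pos [ 429.5 -323.4   24.5] yaw 127.34 F [-2.1  1.2  6.8] w 38.4 j [ 1.33  0.82 -0.98  1.95  0.91  0.88  0.51]
(array([ 0.88 ,  2.625, -0.964]), np.float64(0.388))
```

```bash

python3 -m inch '[{"hand":0.3,"dx":0,"dy":0,"dz":0,"turn":0},{"hand":0.3,"dx":0,"dy":0,"dz":0,"turn":0},{"hand":0.3,"dx":0,"dy":0,"dz":0,"turn":0},{"hand":0.3,"dx":0,"dy":0,"dz":0.04,"turn":0},{"hand":0.3,"dx":0,"dy":0,"dz":0.04,"turn":0},{"hand":-1,"dx":0,"dy":0,"dz":0.04,"turn":0},{"hand":-1,"dx":0,"dy":0,"dz":0.04,"turn":0},{"hand":-1,"dx":0,"dy":0,"dz":0.04,"turn":0},{"hand":-1,"dx":0,"dy":0,"dz":0.04,"turn":0},{"hand":-1,"dx":0,"dy":0,"dz":0.04,"turn":0}]' 80
python3 plan.py 615.6 -48.1 140 92.4
```

```text
time: 38.1
ee_pos: [428.1, -322.5, 17.1]
orientation: [0.443, 0.896, 0.0, 0.0]
ft_force: [-0.6, 1.3, 1.4]
width: 38.7
t 38.1 pos [ 428.1 -322.5   17.1] yaw 127.36 F [-0.6  1.3  1.4] w 38.7 j [ 1.33  0.83 -0.97  1.96  0.92  0.87  0.5 ]
(array([ 0.869,  2.63 , -1.023]), np.float64(0.388))
```

```bash

python3 -m inch '[{"hand":-1,"dx":0,"dy":0,"dz":-0.2,"turn":0},{"hand":-1,"dx":0,"dy":0,"dz":-0.5,"turn":0},{"hand":-1,"dx":0,"dy":0,"dz":-0.8,"turn":0},{"hand":-1,"dx":0.05,"dy":0.2,"dz":-1,"turn":0},{"hand":-1,"dx":0.1,"dy":0.4,"dz":-1,"turn":0},{"hand":-1,"dx":0.2,"dy":0.6,"dz":-1,"turn":0},{"hand":-1,"dx":0.29,"dy":0.88,"dz":-1,"turn":0}]' >/dev/null
python3 -m inch '[{"hand":-1,"dx":0.1,"dy":0.3,"dz":0,"turn":0},{"hand":-1,"dx":0.2,"dy":0.6,"dz":0,"turn":0},{"hand":-1,"dx":0.29,"dy":0.88,"dz":0,"turn":0}]' >/dev/null
python3 -m inch '[{"hand":-1,"dx":0.08,"dy":0.25,"dz":0,"turn":0.06},{"hand":-1,"dx":0.15,"dy":0.5,"dz":0,"turn":0.13},{"hand":-1,"dx":0.2,"dy":0.7,"dz":0,"turn":0.2},{"hand":-1,"dx":0.29,"dy":0.87,"dz":0,"turn":0.27},{"hand":-1,"dx":0.29,"dy":0.87,"dz":0,"turn":0.34},{"hand":-1,"dx":0.29,"dy":0.87,"dz":0,"turn":0.388},{"hand":-1,"dx":0.29,"dy":0.87,"dz":0,"turn":0.388},{"hand":-1,"dx":0.29,"dy":0.87,"dz":0,"turn":0.388}]' 
python3 plan.py 615.6 -48.1 140 92.4
python3 -c "
from h import *
s=snap('wrist','w16')
"
```

```text
time: 39.6
ee_pos: [615.1, -48.4, 136.5]
orientation: [0.691, 0.723, -0.001, -0.0]
ft_force: [-0.3, -0.4, -2.0]
width: 38.4
t 39.6 pos [615.1 -48.4 136.5] yaw 92.59 F [-0.3 -0.4 -2. ] w 38.4 j [ 0.69  0.71 -0.93  1.71  0.64  1.06 -0.41]
(array([ 0.002,  0.005, -0.029]), np.float64(0.002))
```

View pics/w16.png

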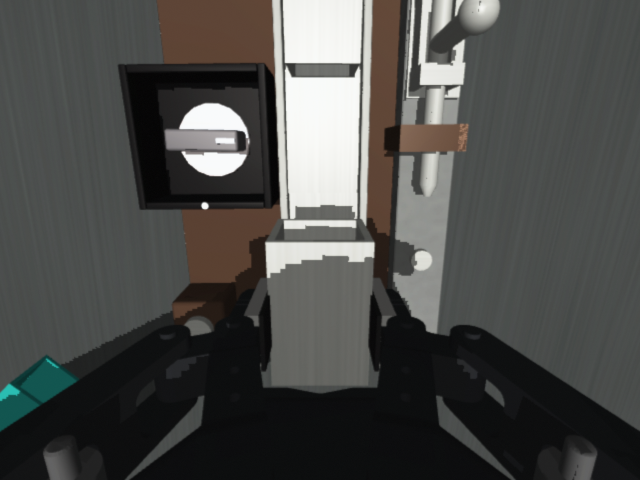

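```bash
python3 -c "
from h import *
s=snap('wrist'); im=s['pixels']
for r in (100,150,195):
    g=im[r].astype(int).mean(1); e=np.diff(g); print(r,[(i,int(e[i])) for i in range(265,385) if abs(e[i])>25])
for r,a,b in((100,275.5,369.5),(195,279.5,367.5)): print(ray(s,(a,r),55)[:2].round(1),ray(s,(b,r),55)[:2].round(1))
print(ray(s,(269,242),100),ray(s,(372,242),100))
"
```

```text
100 [(274, 47), (275, 113), (276, 42), (282, -48), (283, -61), (284, 36), (285, 107), (358, -61), (359, -97), (361, 95), (362, 43), (368, -54), (369, -57)]
150 [(276, 51), (277, 121), (278, 35), (284, -73), (286, 125), (357, -64), (358, -88), (360, 89), (361, 42), (367, -73), (368, -43)]
195 [(278, 47), (279, 108), (280, 40), (285, -40), (286, -74), (288, 104), (289, 46), (356, -67), (357, -79), (359, 87), (360, 43), (366, -71), (367, -49)]
[584.   43.1] [641.9  45.7]
[587.2 -15.7] [645.5 -13.1]
[586.83673992 -34.98133637 100.        ] [643.46812623 -32.44918695 100.        ]
```

```bash

python3 -m inch '[{"hand":-1,"dx":0.002,"dy":0.018,"dz":0,"turn":-0.005},{"hand":-1,"dx":0.002,"dy":0.018,"dz":0.2,"turn":-0.005},{"hand":-1,"dx":0.002,"dy":0.018,"dz":0.4,"turn":-0.005},{"hand":-1,"dx":0.002,"dy":0.018,"dz":0.5,"turn":-0.005},{"hand":-1,"dx":0.002,"dy":0.018,"dz":0.58,"turn":-0.005},{"hand":-1,"dx":0.002,"dy":0.018,"dz":0.63,"turn":-0.005},{"hand":-1,"dx":0.002,"dy":0.018,"dz":0.65,"turn":-0.005},{"hand":-1,"dx":0.002,"dy":0.018,"dz":0.65,"turn":-0.005}]' 
python3 -c "
from h import *
s=snap('wrist','w17')
"
```

```text
time: 40.37
ee_pos: [617.8, -47.7, 59.1]
orientation: [0.689, 0.725, 0.0, -0.0]
ft_force: [-0.4, 0.2, -1.6]
width: 38.3
```

View pics/w17.png

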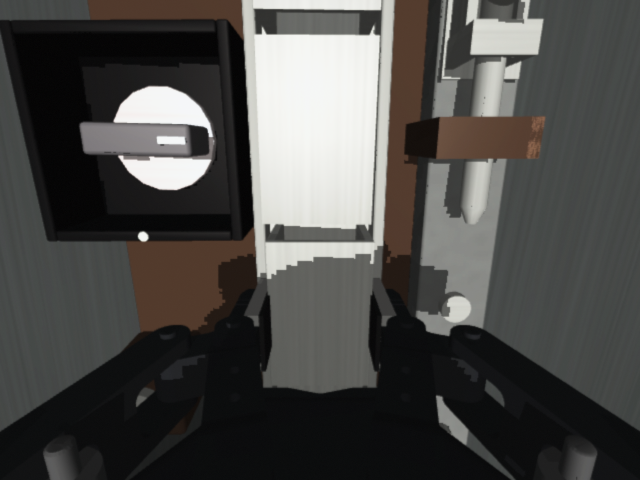

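```bash

python3 -m inch '[{"hand":-1,"dx":0,"dy":0,"dz":0.01,"turn":0},{"hand":-1,"dx":0,"dy":0,"dz":0.01,"turn":0},{"hand":0.25,"dx":0,"dy":0,"dz":0.01,"turn":0},{"hand":0.25,"dx":0,"dy":0,"dz":0.01,"turn":0},{"hand":0.25,"dx":0,"dy":0,"dz":0.01,"turn":0},{"hand":0.25,"dx":0,"dy":0,"dz":0,"turn":0},{"hand":0.25,"dx":0,"dy":0,"dz":-0.2,"turn":0},{"hand":0.25,"dx":0,"dy":0,"dz":-0.4,"turn":0},{"hand":0.25,"dx":0,"dy":0,"dz":-0.7,"turn":0},{"hand":0.25,"dx":0,"dy":0,"dz":-1,"turn":0},{"hand":0.25,"dx":0,"dy":0,"dz":-1,"turn":0},{"hand":0.25,"dx":-0.4,"dy":-0.4,"dz":-1,"turn":0}]' 
python3 -c "
from h import *
s=snap('wrist','w18'); b=snap('scene','s18');t=snap('top','t18')
a=cv2.imread('pics/w18.png')[0:360,130:510];b=cv2.resize(cv2.imread('pics/s18.png')[200:340,250:400],(380,360))
cv2.imwrite('pics/p18.png',np.hstack([a,b]))
"; python3 plan.py 424.6 -321 150 125
```

```text
time: 41.42
ee_pos: [595.7, -69.2, 183.8]
orientation: [0.685, 0.729, 0.006, 0.002]
ft_force: [-0.1, 0.5, 0.5]
width: 53.1
t 41.5667 pos [588.2 -82.6 178.8] yaw 92.63 F [ 0.7  0.8 -0.5] w 53.0 j [ 0.8   0.63 -0.99  1.73  0.58  1.11 -0.33]
(array([-1.922, -1.453,  0.248]), np.float64(-0.36))
```

View pics/p18.png

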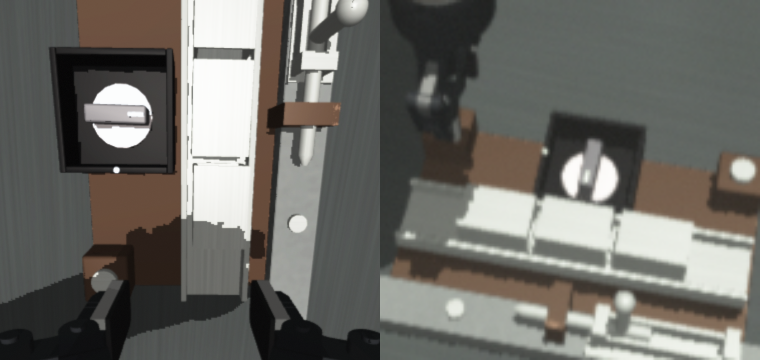

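View pics/t18.png

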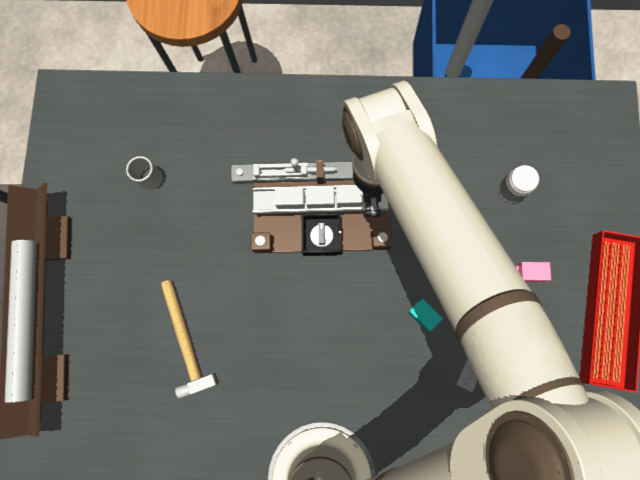

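```bash

python3 -m inch '[{"hand":-0.2,"dx":0.2,"dy":-0.1,"dz":0,"turn":-0.08},{"hand":-0.2,"dx":0.4,"dy":-0.2,"dz":0,"turn":-0.16},{"hand":-0.2,"dx":0.6,"dy":-0.3,"dz":0,"turn":-0.24},{"hand":-0.2,"dx":0.86,"dy":-0.41,"dz":0,"turn":-0.32},{"hand":-0.2,"dx":0.86,"dy":-0.41,"dz":0,"turn":-0.4},{"hand":-0.2,"dx":0.86,"dy":-0.41,"dz":0,"turn":-0.48},{"hand":-0.2,"dx":0.86,"dy":-0.41,"dz":0,"turn":-0.56},{"hand":-0.2,"dx":0.86,"dy":-0.41,"dz":0.1,"turn":-0.64},{"hand":-0.2,"dx":0.86,"dy":-0.41,"dz":0.2,"turn":-0.72},{"hand":-0.2,"dx":0.86,"dy":-0.41,"dz":0.25,"turn":-0.8},{"hand":-0.2,"dx":0.86,"dy":-0.41,"dz":0.25,"turn":-0.88},{"hand":-0.2,"dx":0.86,"dy":-0.41,"dz":0.25,"turn":-0.96}]' >/dev/null
python3 -m inch '[{"hand":-0.2,"dx":0,"dy":0,"dz":0,"turn":-0.04},{"hand":-0.2,"dx":0,"dy":0,"dz":0,"turn":-0.04},{"hand":-0.2,"dx":0,"dy":0,"dz":0,"turn":-0.04}]' 
python3 -c "
from h import *
s=snap('wrist','w19'); print(proj(s,[[533.6,18.1,48],[520,18,48],[545,18,48]]))
import pickle; pickle.dump(s,open('w19.pkl','wb'))
cv2.imwrite('pics/w19.png',cv2.resize(cv2.imread('pics/w19.png'),(800,600)))
"; python3 plan.py 533.6 18.1 60 182.8
```

```text
time: 42.82
ee_pos: [535.6, 22.5, 149.0]
orientation: [-0.02, 1.0, 0.001, 0.0]
ft_force: [0.0, -0.2, 0.3]
width: 34.0
[[312.9246708  232.7696398 ]
 [313.44167295 214.81850131]
 [312.25808945 247.41589381]]
t 42.8667 pos [535.6  22.3 149.1] yaw -177.68 F [ 0.2  0.1 -0.1] w 34.3 j [ 0.84  0.8  -1.32  1.9   0.85  1.17  0.81]
(array([ 0.018, -0.035,  0.742]), np.float64(-0.005))
```

View pics/w19.png

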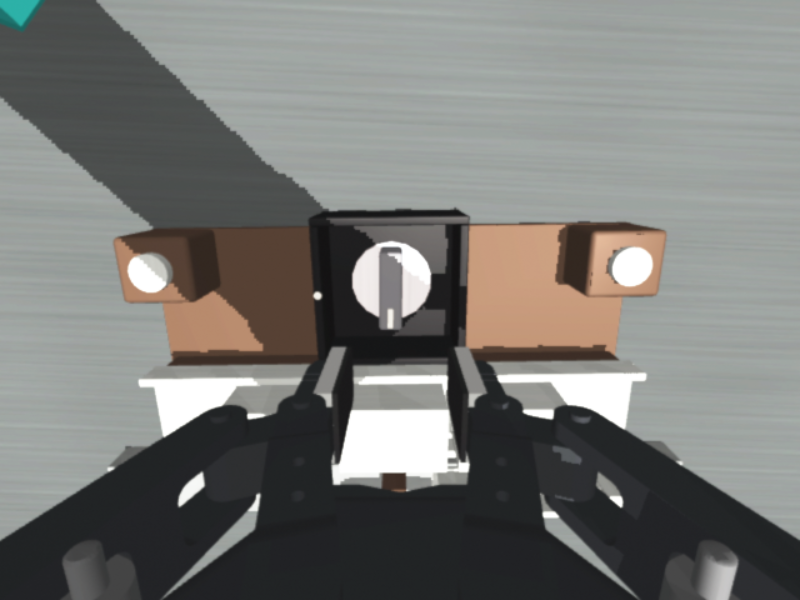

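```bash

python3 -m inch '[{"hand":-0.2,"dx":0.018,"dy":-0.036,"dz":0,"turn":-0.005},{"hand":-0.2,"dx":0.018,"dy":-0.036,"dz":0.3,"turn":-0.005},{"hand":-0.2,"dx":0.018,"dy":-0.036,"dz":0.6,"turn":-0.005},{"hand":-0.2,"dx":0.018,"dy":-0.036,"dz":0.6,"turn":-0.005},{"hand":-0.2,"dx":0.018,"dy":-0.036,"dz":0.6,"turn":-0.005}]' 
python3 -c "
from h import *
s=snap('wrist','w20')
"; python3 plan.py 533.6 18.1 34 182.8
```

```text
time: 43.28
ee_pos: [532.0, 17.2, 76.3]
orientation: [-0.025, 1.0, -0.0, -0.002]
ft_force: [-0.1, -0.5, 0.4]
width: 34.0
t 43.3333 pos [533.5  17.8  78. ] yaw -177.12 F [-0.5  0.5  2. ] w 34.4 j [ 0.79  0.87 -1.22  1.94  0.96  1.07  0.76]
(array([-0.001,  0.002,  0.366]), np.float64(0.001))
```

View pics/w20.png

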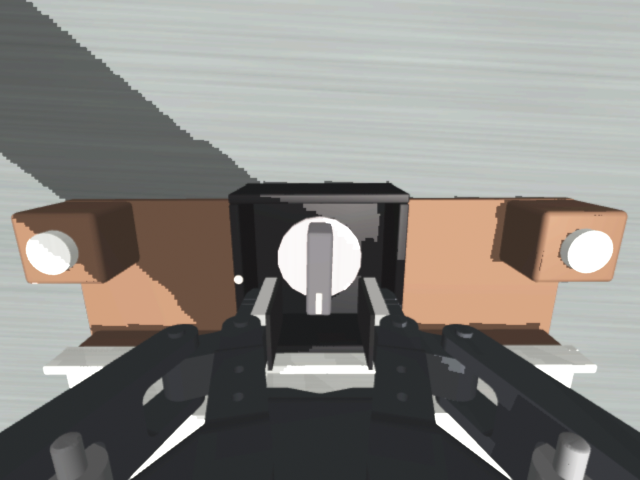

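```bash

python3 -m inch '[{"hand":-0.2,"dx":0,"dy":0.002,"dz":0.15,"turn":0},{"hand":-0.2,"dx":0,"dy":0.002,"dz":0.3,"turn":0},{"hand":-0.2,"dx":0,"dy":0.002,"dz":0.37,"turn":0},{"hand":-0.2,"dx":0,"dy":0.002,"dz":0.37,"turn":0},{"hand":-1,"dx":0,"dy":0.002,"dz":0.37,"turn":0},{"hand":-1,"dx":0,"dy":0.002,"dz":0.37,"turn":0},{"hand":-1,"dx":0,"dy":0.002,"dz":0.37,"turn":0},{"hand":-1,"dx":0,"dy":0.002,"dz":0.37,"turn":0}]' 40
python3 plan.py 533.6 18.1 34 182.8
```

```text
time: 44.0
ee_pos: [534.5, 17.0, 34.4]
orientation: [-0.025, 1.0, -0.001, 0.001]
ft_force: [-1.2, -3.4, 6.7]
width: 12.8
t 44.0 pos [534.5  17.   34.4] yaw -177.17 F [-1.2 -3.4  6.7] w 12.8 j [ 0.75  0.92 -1.15  1.96  1.03  1.01  0.72]
(array([0.007, 0.009, 0.003]), np.float64(0.0))
```

```bash

python3 -m inch '[{"hand":-1,"dx":0,"dy":0,"dz":0,"turn":0.05},{"hand":-1,"dx":0,"dy":0,"dz":0,"turn":0.12},{"hand":-1,"dx":0,"dy":0,"dz":0,"turn":0.19},{"hand":-1,"dx":0,"dy":0,"dz":0,"turn":0.26},{"hand":-1,"dx":0,"dy":0,"dz":0,"turn":0.33},{"hand":-1,"dx":0,"dy":0,"dz":0,"turn":0.4},{"hand":-1,"dx":0,"dy":0,"dz":0,"turn":0.47},{"hand":-1,"dx":0,"dy":0,"dz":0,"turn":0.54},{"hand":-1,"dx":0,"dy":0,"dz":0,"turn":0.6},{"hand":-1,"dx":0,"dy":0,"dz":0,"turn":0.66},{"hand":-1,"dx":0,"dy":0,"dz":0,"turn":0.72},{"hand":-1,"dx":0,"dy":0,"dz":0,"turn":0.72}]'
python3 -m inch '[{"hand":-1,"dx":0,"dy":0,"dz":0,"turn":0.06},{"hand":-1,"dx":0,"dy":0,"dz":0,"turn":0.12},{"hand":-1,"dx":0,"dy":0,"dz":0,"turn":0.18},{"hand":-1,"dx":0,"dy":0,"dz":0,"turn":0.24},{"hand":-1,"dx":0,"dy":0,"dz":0,"turn":0.29},{"hand":-1,"dx":0,"dy":0,"dz":0,"turn":0.33},{"hand":-1,"dx":0,"dy":0,"dz":0,"turn":0.33}]'
python3 plan.py 533.6 18.1 34 92.8; python3 -c "
from rig import get_state;print(get_state()['wrist_torque'])"
```

```text
time: 45.0
ee_pos: [534.3, 16.5, 34.4]
orientation: [0.517, 0.856, -0.001, 0.002]
ft_force: [-2.0, -3.4, 6.8]
width: 12.7
time: 45.58
ee_pos: [534.1, 17.2, 34.5]
orientation: [0.717, 0.697, -0.0, 0.002]
ft_force: [-2.4, -2.9, 7.9]
width: 12.7
t 45.5833 pos [534.1  17.2  34.5] yaw 88.33 F [-2.4 -2.9  7.9] w 12.7 j [ 0.58  0.73 -0.86  1.96  0.77  0.81 -0.75]
(array([ 0.008, -0.005,  0.004]), np.float64(-0.05))
[-0.54062865  0.62902542  0.66236613]
```

```bash

python3 -m inch '[{"hand":-0.2,"dx":0,"dy":0,"dz":0,"turn":0},{"hand":-0.2,"dx":0,"dy":0,"dz":0,"turn":0},{"hand":-0.2,"dx":0,"dy":0,"dz":0,"turn":0},{"hand":-0.2,"dx":0,"dy":0,"dz":0,"turn":0},{"hand":-0.2,"dx":0,"dy":0,"dz":-0.2,"turn":0},{"hand":-0.2,"dx":0,"dy":0,"dz":-0.5,"turn":0},{"hand":-0.2,"dx":0,"dy":0,"dz":-0.9,"turn":0},{"hand":-0.2,"dx":0,"dy":0,"dz":-1,"turn":0},{"hand":-0.2,"dx":-0.4,"dy":0,"dz":-1,"turn":0},{"hand":-0.2,"dx":-0.8,"dy":0,"dz":-1,"turn":0},{"hand":-0.2,"dx":-0.9,"dy":0,"dz":-1,"turn":0},{"hand":-0.2,"dx":-0.9,"dy":0,"dz":-1,"turn":0}]' >/dev/null
python3 -m inch '[{"hand":-0.2,"dx":-0.3,"dy":-0.2,"dz":0,"turn":0},{"hand":-0.2,"dx":-0.6,"dy":-0.4,"dz":-0.2,"turn":0},{"hand":-0.2,"dx":-0.95,"dy":-0.6,"dz":-0.4,"turn":0},{"hand":-0.2,"dx":-0.95,"dy":-0.6,"dz":-0.4,"turn":0},{"hand":-0.2,"dx":-0.95,"dy":-0.6,"dz":-0.4,"turn":0}]'
python3 -c "
from h import *
s=snap('wrist','w21'); b=snap('scene','s21');t=snap('top','t21')
a=cv2.resize(cv2.imread('pics/t21.png')[140:270,230:420],(400,274));b=cv2.resize(cv2.imread('pics/s21.png')[200:360,220:430],(400,274))
cv2.imwrite('pics/p21.png',np.hstack([a,b]))
"; python3 jl.py c21
```

```text
time: 47.0
ee_pos: [453.7, -207.0, 201.8]
orientation: [0.72, 0.694, -0.001, 0.001]
ft_force: [0.0, -0.5, 0.4]
width: 34.3
top [(0.67, 8140)]
scene [(0.73, 7521)]
jig [583.5  19.8] deg 3.1 cost 0.250 in fence x -85.8 y -0.1
  corner [491.2 153. ]
  corner [ 506.1 -122.6]
jig [583.1  20. ] deg 3.2 cost 0.210 in fence x -86.2 y 0.1
  corner [490.5 153. ]
  corner [ 506.  -122.6]
jig [578.6  18.7] deg 3.0 cost 0.286 in fence x -90.7 y -1.0
  corner [486.6 152.1]
  corner [ 500.9 -123.5]
```

View pics/p21.png

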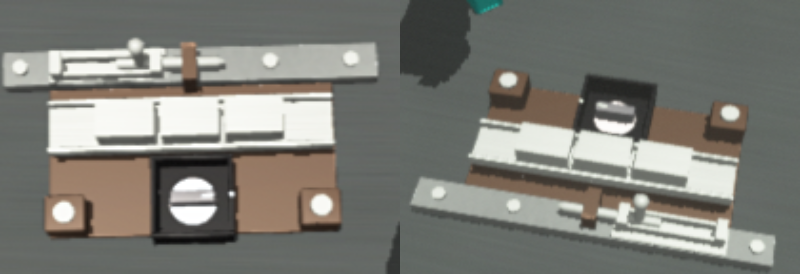

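View pics/w21.png

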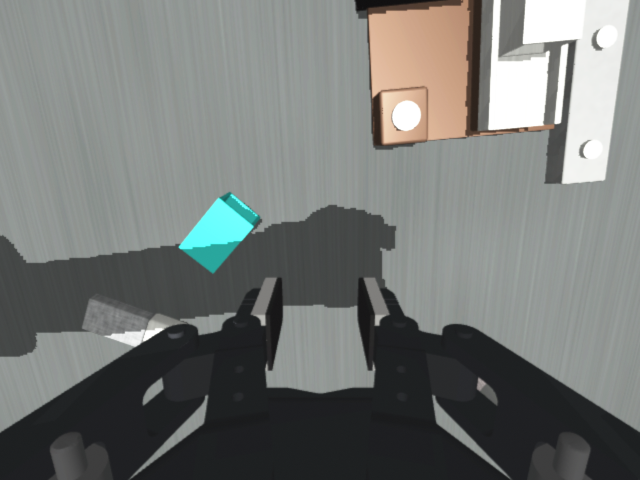

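View pics/t21.png

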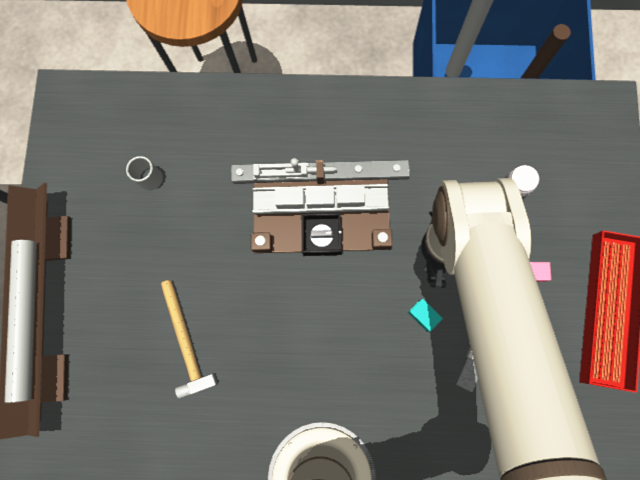

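```bash
python3 -c "
from h import *
im=cv2.imread('pics/t21.png')
cv2.imwrite('pics/z1.png',cv2.resize(im[155:195,240:400],(800,200),interpolation=cv2.INTER_CUBIC))
cv2.imwrite('pics/z2.png',cv2.resize(im[210:260,290:355],(650,500),interpolation=cv2.INTER_CUBIC))
s=snap('top'); f=np.array([669.2,23.5]);
for a in(2.4,3.0):
  c,d=np.cos(np.radians(a)),np.sin(np.radians(a)); 
  print(a,proj(s,[[f[0]-d*y,f[1]+c*y,8] for y in(-150,150)]).round(1).tolist())
b=snap('scene'); print('ball',ray(s,(294.5,161.5),100))
im=s['pixels'].astype(int)
for u in (262,275,290,340,360,380): print(u,[tuple(im[v,u]) [0:3] and int(im[v,u].sum()//3) for v in range(172,192)], [int(im[v,u,0]-im[v,u,2]) for v in range(172,192)])
"
```

```text
2.4 [[383.2, 179.2], [257.7, 181.3]]
3.0 [[383.2, 178.5], [257.7, 181.9]]
ball [682.21130116  78.69885231 100.        ]
262 [229, 232, 247, 206, 114, 103, 212, 176, 93, 62, 61, 109, 117, 115, 118, 176, 247, 157, 101, 208] [7, 7, 5, 9, 6, 4, 9, 7, 2, 1, 11, 45, 51, 51, 48, 26, 5, 7, 4, 9]
275 [246, 247, 249, 174, 102, 132, 173, 153, 89, 64, 100, 114, 115, 112, 135, 244, 251, 236, 231, 246] [5, 4, 4, 8, 4, 4, 7, 4, 2, 5, 40, 50, 50, 51, 40, 5, 2, 6, 7, 5]
290 [133, 215, 224, 131, 103, 201, 131, 81, 64, 67, 121, 118, 114, 113, 146, 242, 248, 247, 246, 246] [6, 8, 9, 5, 4, 8, 5, 2, -1, 8, 49, 52, 52, 51, 27, 5, 4, 3, 4, 4]
340 [180, 181, 181, 180, 183, 185, 103, 59, 73, 106, 111, 110, 123, 220, 245, 247, 246, 246, 245, 246] [5, 4, 4, 4, 5, 5, 2, 1, 21, 46, 50, 49, 43, 18, 5, 3, 3, 4, 4, 4]
360 [161, 174, 177, 179, 184, 124, 69, 65, 115, 115, 110, 108, 138, 237, 245, 245, 244, 243, 243, 243] [5, 4, 5, 6, 6, 3, 0, 9, 50, 50, 48, 48, 27, 6, 5, 4, 5, 5, 5, 5]
380 [179, 178, 178, 183, 185, 105, 65, 100, 110, 111, 107, 125, 233, 254, 153, 105, 235, 244, 241, 241] [5, 6, 5, 5, 5, 1, 6, 40, 49, 47, 49, 40, 7, 3, 7, 5, 6, 5, 5, 6]
```

View pics/z1.png

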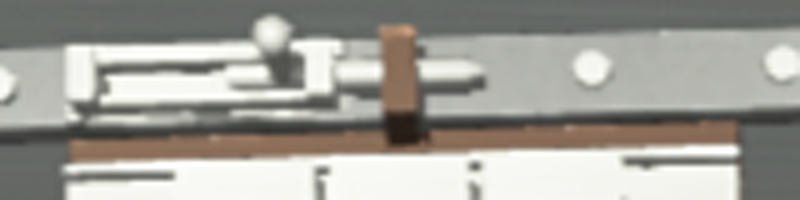

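View pics/z2.png

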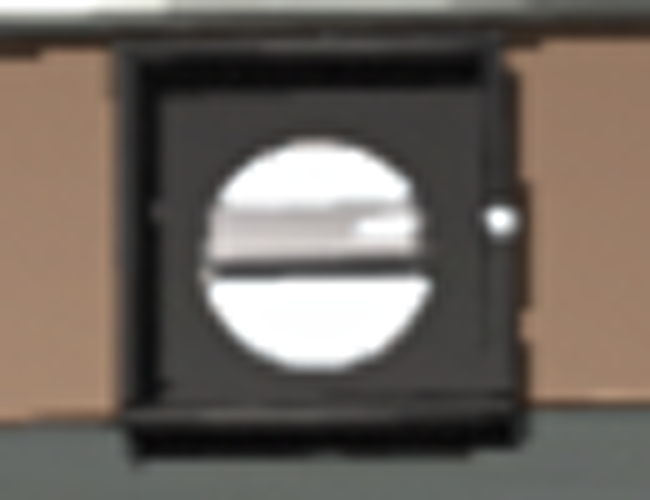

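```bash
python3 -c "
from rig import *
print(finish_job()); print(get_state()['time'])"
```

```text
the job is handed in; nothing more can be done
None
the job is handed in; nothing more can be done
```

I handed the job in at about 47 s of the 210 s allowed, with the robot clear of everything. No verdict is reported, so the results below are from my own last pictures and readings.

- **Jig:** I walked it to the fence with alternate pushes on the left and right rear posts. The largest slew I measured was about 7°. Both posts then took about 40 N without moving. The last top picture shows the front edge flush and parallel to within about 1 mm, with the keeper eye at fence y ≈ 0.
- **Bolt:** I pushed it until it took about 30 N without moving. The handle ball is at y ≈ 79 mm, where it should be with the bolt home, and the tip shows through the eye.
- **Coupons:** Three grey coupons were there, and all three lie flat, lengthwise and in a row in the trough. One had been knocked about 45 mm aside, so I found it again before picking it up. I left the pink and turquoise look-alikes alone.
- **Knob:** I turned it clockwise until it stopped, which was about 94° of wrist turn at 0.66 N m. The bar now lies along the jig's y and its mark points at the white dot.
- **Bystanders:** I touched none of the hammer, brush, pipe offcut or tin. In the last picture the hammer and pipe offcut are where they started. The arm hid most of the brush and part of the tin.

**Checks that disagreed:** With the jig home, the fits to the side camera put it 5 to 10 mm short of the fence, because the barrel and then the coupons hid part of it. I went by the top camera and the forces instead. The fence angle came out between 2.0° and 3.2° depending on the camera.

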